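Set out the counter display from the delivery

TASK

Set out the counter display: take the stack apart and pull the dropper bottle out of the middle of the packed crate, and stand each of the four things upright in the middle of the white display block of its own shape: the small pot on the small round block, the tin on the large round one, the carton lengthwise on the oblong one and the bottle on the square one. Tip nothing over, and leave the other boxes in the crate and everything else on the counter where they are.

Things in the scene. Friction and masses are not known exactly. Their poses are not given: they have to be found in the camera images.
- pot_mid (a point): Small round amber glass pot with a black screw lid, 36 mm diameter, 36 mm high, about 80 g: the top thing of the stack. The point is its centre, 18 mm above its underside; z up its axis.
- tin_mid (a point): Round plain aluminium tin, 58 mm diameter, 40 mm high, about 140 g: the middle of the stack, under the pot. The point is its centre, 20 mm above its underside; z up its axis.
- carton_mid (a point): Brown cardboard carton with a strip of paper tape along its top, 100 mm (its x) by 62 mm (its y) by 44 mm high, about 200 g: the bottom of the stack, lying on the counter. The point is its centre, 22 mm above its underside; z up.
- bottle_mid (a point): Square amber dropper bottle with a paper label, 118 mm high in all: body 40 by 40 mm and 78 mm high, on it a round black cap 22 mm in diameter and 34 mm high, then a 6 mm rubber tip 12 mm in diameter; about 150 g. It stands in the middle of the grey crate, tightly between four boxes (gaps about 0.5 mm). The point is on its axis half-way up, 59 mm above its underside; the cap's middle is 36 mm above the point. z up, x and y square to its sides.
- crate: Open grey plastic crate fixed to the counter, 124 by 124 mm outside, walls 50 mm high and 5 mm thick, floor 5 mm thick. In it four loose white boxes, each 76 by 35 mm and 68 mm high (tops 73 mm above the counter), touch the bottle on all four sides. Origin at the centre of its underside, on the counter; x and y along its sides.
- oblong_top (a point): Oblong white display block fixed to the counter, 116 mm (its x) by 78 mm (its y), 20 mm high. The point is the centre of its top face; z up. The block of the carton.
- disc_top (a point): Larger round white display block fixed to the counter, 74 mm diameter, 20 mm high. The point is the centre of its top face. The block of the tin.
- puck_top (a point): Smaller round white display block fixed to the counter, 52 mm diameter, 20 mm high. The point is the centre of its top face. The block of the pot.
- square_top (a point): Square white display block fixed to the counter, 56 by 56 mm, 20 mm high. The point is the centre of its top face; x and y along its sides. The block of the bottle. Between and around the four blocks lie a few loose small things, none over 40 mm high: a wooden stamp upright in the midst of the four, at least 25 mm clear of every block, a tape roll and a stapler beyond them, a marker pen before them.
Things that resemble listed ones, but are neither listed nor needed, are in the scene too. Leave any purple or red look-alike of the part that bears puck_top alone.

How it is judged:
At the end, for the whole second after the job is handed in: Each of the four things stands upright (within 0.1 rad) and still on its own block, centred within 12 mm and resting on its top (height within 4 mm); the carton's length lies along the oblong block within 0.2 rad; everything is released (horizontal distance between pot_mid and puck_top below 0.012 m and z of pot_mid in the frame of puck_top between 0.014 and 0.022 m and angle between each of pot_mid, tin_mid, carton_mid, bottle_mid's own z axis and vertical below 0.1 rad and linear speed of each of pot, tin, carton, bottle below 0.02 m/s and horizontal distance between tin_mid and disc_top below 0.012 m and z of tin_mid in the frame of disc_top between 0.016 and 0.024 m and horizontal distance between carton_mid and oblong_top below 0.012 m and z of carton_mid in the frame of oblong_top between 0.018 and 0.026 m and horizontal distance between bottle_mid and square_top below 0.012 m and z of bottle_mid in the frame of square_top between 0.055 and 0.063 m and angle between the x axis of carton_mid and the x axis of oblong_top, either way round below 0.2 rad); the robot touches nothing.
It fails at once if one of the four things tips over (angle between any of pot_mid, tin_mid, carton_mid, bottle_mid's own z axis and vertical above 0.6 rad).
It fails at once if a box left in the crate is pulled out or shifted by more than 40 mm (distance of any of pack0, pack1, pack2, pack3 from where it was at the start of the episode above 0.04 m).
It fails at once if something else on the counter is pushed by more than 40 mm (distance of any of tape, stamp, stapler, marker from where it was at the start of the episode above 0.04 m).
It also fails if it takes over 138 s, if anything falls off the work surface, if the arm or the gripper's body presses on something with over 40 N, if the wrist force passes 120 N, or if a joint passes its speed limit or range.

ROBOT

A 7-joint arm with a two-finger parallel gripper is mounted at the origin on the work surface. World frame = base frame: x ahead of the robot, y to its left, z up, the work surface at z = 0. Lengths are in m, angles in rad, forces in N, time in s.
With the tool pointing down it reaches from about 0.375 to 0.925 m from the base axis. Payload 3.1 kg.
Tool frame: the origin (TCP) lies midway between the tips of the shut fingers; the grasp point (between the pads) lies 19 mm behind it; z points along the fingers, y is the direction in which the jaws open and shut (so a half turn about z gives the same grasp; the last joint's range is limited). The gripper opens to 85 mm and grips with 20 to 120 N. Pads are 22 mm wide; open, the fingers measure 114 mm over their backs; the gripper's body (76 mm by 85 mm) begins 54 mm behind the grasp point. The pads swing forward as they close: fully open they stand 13 mm farther back than shut.
Start: joints at [-1.366, 0.383, 0.044, 1.598, -0.018, 1.161, -0.05], TCP at [0.194, 0.62, 0.231] pointing down, gripper open.
Joint ranges: [-2.61, 2.61], [-0.41, 2.15], [-1.48, 1.57], [0, 2.5], [-1.57, 4.71], [0.05, 1.97], [-2.85, 2.85]. Speed limits (rad/s): [2.79, 2.79, 3.14, 3.14, 3.14, 3.14, 3.14].

INTERFACE

Orientations are given as [roll, pitch, yaw] about the fixed x, y, z axes, in that order (R = Rz(yaw) Ry(pitch) Rx(roll)).
In Python, from cell import manip gives the robot as it stands. The module is installed in compiled form; this text tells all that it offers.
- The arm moves only by the tool send_rows, never from a script. Its argument "rows" is a list of rows, each a list of 5 numbers: the shift along the tool's x, y, z in cm, then the turn about the tool's z in rad, then the opening, from -1 (shut) to 1 (fully open), so that 0 is half open. In form: [[dx, dy, dz, twist, fingers], ...]. A call has 1 to 10 rows; each row is the pose to reach, as a shift and turn from the pose commanded when the call began, along the tool's axes at that moment; what a row does not reach only later rows make up. A row lasts 1/10 s, in which the tool goes at most 50 mm and 8.59 degrees, less where a joint would pass 70% of its speed; a pose out of reach is approached as far as the arm can. A call with a gripper value outside its range is refused whole. The fingers move at their own pace and stop on an object; "squeeze" is the grip in N (left out, the last holds). Time passes only in rows, so rows that repeat a pose let the fingers close. It gives the time, the measured TCP pose, the force and the opening at its end, in the units of the state.
- manip.read_state(): the state, without advancing time (a new reading comes with each control period).
- manip.capture(name): name is "scene" or "top" or "wrist"; returns a dict with "img" (420x560x3 uint8, blue, green, red), "fx", "fy", "cx", "cy" (pixels), "rvec" (rotation vector, rad) and "tvec" (3), from world to camera coordinates, as OpenCV has them. Camera axes: x right, y down, z forward; pixel columns grow to the right and rows downward; lengths in m; the calibration is good to about 2 mm. A picture is of the moment at which its call begins. There is no depth.
- manip.finish_job(): hands the job in, once; it reports no verdict.
The state is a dict: "t": time; "q": joint angles; "qvel": joint speeds; "effort": joint torques, N m; "tcp_pos": TCP position; "eef_rot": TCP orientation; "contact_force": force on the tool from outside, world axes, zero at the start; "moment": the same for the moment, N m; "width": finger opening in m.
Only numpy, scipy, OpenCV 4.12 (cv2) and the standard library are available. Lean on these libraries where they do the work, as an engineer would, in place of code of your own. Each camera call takes 0.05 s, during which the arm holds its last target.

## Working session

There is one attempt and no reset: what is moved stays moved. The work goes in short steps, Python scripts to look and compute and a tool call to move; the robot and the scene stay as the last step left them, time stands still between calls to the robot, and variables do not carry over. Pictures are saved under pics/ and viewed, and the job is handed in when it is done.

Besides the shell and the picture viewer there is one more tool, called after "Call:" in YAML: its name, and indented under it one key for each argument. send_rows: Moves the arm, as the interface text tells. Its arguments: {"type":"object","properties":{"rows":{"type":"array","items":{"type":"array","items":{"type":"number"}}},"squeeze":{"type":"number"}},"required":["rows"]}

```bash
mkdir -p pics; cat > h.py <<'E'
import numpy as np, cv2
from cell import manip
def cap(n,f=None):
    c=manip.capture(n); 
    if f: cv2.imwrite('pics/'+f,c['img'])
    return c
def ray(c,u,v):
    R,_=cv2.Rodrigues(np.array(c['rvec'],float)); t=np.array(c['tvec'],float).reshape(3)
    d=R.T@np.array([(u-c['cx'])/c['fx'],(v-c['cy'])/c['fy'],1.]); return -R.T@t,d
def onz(c,u,v,z):
    o,d=ray(c,u,v); return o+d*(z-o[2])/d[2]
def proj(c,p):
    r,_=cv2.projectPoints(np.array(p,float).reshape(-1,3),np.array(c['rvec'],float),np.array(c['tvec'],float),np.array([[c['fx'],0,c['cx']],[0,c['fy'],c['cy']],[0,0,1.]]),None); return r.reshape(-1,2)
E
python3 - <<'E'
from h import *
import pickle
s=manip.read_state(); print(s)
for n in ["scene","top","wrist"]:
    c=cap(n,n+'0.png'); pickle.dump(c,open(n+'0.pkl','wb')); print(n,ray(c,280,210),c['fx'])
E
```

```text
{'t': 0.0, 'q': array([-1.36578714,  0.38387445,  0.04385596,  1.59959264, -0.01789254,
        1.16121963, -0.04993443]), 'qvel': array([-0.00073472, -0.00023924, -0.00026356, -0.00060818, -0.00018014,
       -0.00139917, -0.00036389]), 'effort': array([-1.83625190e-05, -4.33450913e+01,  1.02455758e+00, -2.49510062e+01,
        1.06412399e-02,  1.14321650e-02, -2.45008792e-06]), 'tcp_pos': array([0.19356747, 0.61950318, 0.2298534 ]), 'eef_rot': array([-3.13889621e+00,  1.61822583e-04,  2.83881128e+00]), 'contact_force': array([ 0.88707993, -0.36911975, -0.44605019]), 'moment': array([-0.01714898,  0.06567756, -0.01189082]), 'width': 0.08556567096778057}
scene (array([1.15747402, 0.45218031, 1.06169492]), array([-0.44835178, -0.38051136, -0.80913009])) 509.1862391512487
top (array([ 4.10469041e-01, -6.33283670e-04,  1.22093790e+00]), array([ 0.14148443,  0.00449368, -0.989956  ])) 419.58028667751853
wrist (array([0.13015798, 0.63962028, 0.37188142]), array([ 0.25752292, -0.0644021 , -0.96430216])) 352.02919593644697
```

View pics/scene0.png

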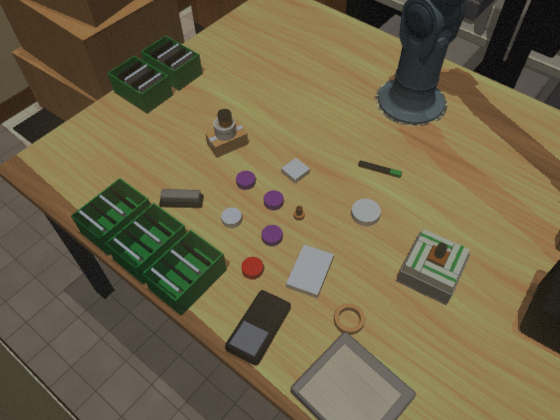

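View pics/top0.png

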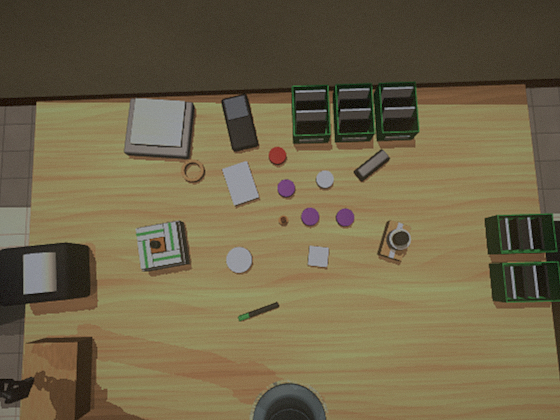

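View pics/wrist0.png

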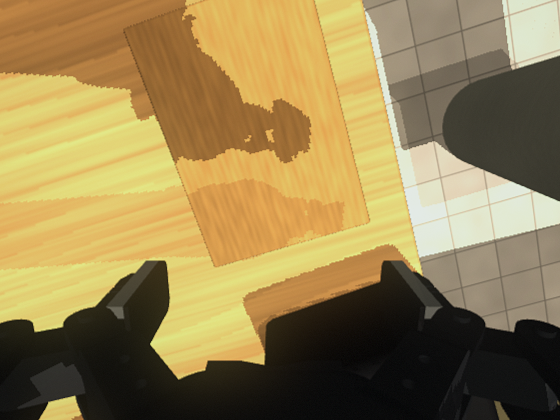

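```bash
python3 - <<'E'
from h import *
import pickle
T=pickle.load(open('top0.pkl','rb'));S=pickle.load(open('scene0.pkl','rb'))
a=T['img'][130:300,120:430]; cv2.imwrite('pics/tz.png',cv2.resize(a,None,fx=2.58,fy=2.58,interpolation=cv2.INTER_CUBIC))
b=S['img'][90:170,190:270]; d=S['img'][220:310,390:480]
cv2.imwrite('pics/sz.png',np.hstack([cv2.resize(b,(400,400)),cv2.resize(d,(400,400))]))
for n,c in(('T',T),('S',S)):
    im=c['img'].astype(int); h=cv2.cvtColor(c['img'],cv2.COLOR_BGR2HSV)
    m=((h[...,1]<45)&(h[...,2]>135)).astype(np.uint8)
    N,l,st,ce=cv2.connectedComponentsWithStats(m)
    for i in range(1,N):
        if 60<st[i,4]<3000:
            ys,xs=np.where(l==i); 
            cnt=np.float32(np.stack([xs,ys],1)); r=cv2.minAreaRect(cnt)
            w=onz(c,*ce[i],.02)
            if 0.2<w[0]<1 and abs(w[1])<.5: print(n,st[i],ce[i].round(1),w.round(4),[onz(c,*p,.02)[:2].round(3).tolist() for p in cv2.boxPoints(r)])
E
```

```text
T [ 131   98   53   48 2186] [157.2 121.7] [0.8612 0.364  0.02  ] [[0.801, 0.445], [0.941, 0.437], [0.923, 0.284], [0.784, 0.295]]
T [223 161  36  44 998] [239.9 182.5] [0.667  0.1194 0.02  ] [[0.711, 0.174], [0.734, 0.098], [0.624, 0.065], [0.601, 0.14]]
T [316 170  18  18 229] [324.7 178.3] [ 0.6712 -0.1285  0.02  ] [[0.673, -0.094], [0.706, -0.13], [0.671, -0.161], [0.638, -0.126]]
T [135 222  46  45 822] [160.1 243.5] [0.4963 0.3521 0.02  ] [[0.543, 0.426], [0.56, 0.311], [0.445, 0.291], [0.429, 0.403]]
T [390 223  21  25 108] [399.2 232.7] [ 0.5055 -0.3333  0.02  ] [[0.532, -0.305], [0.535, -0.363], [0.468, -0.364], [0.465, -0.306]]
T [137 242   9  27 130] [141.  254.5] [0.4666 0.4068 0.02  ] [[0.503, 0.42], [0.504, 0.405], [0.43, 0.394], [0.428, 0.408]]
T [226 247  25  26 507] [238.3 259.2] [0.4445 0.128  0.02  ] [[0.48, 0.163], [0.478, 0.094], [0.407, 0.095], [0.41, 0.164]]
T [308 246  21  21 359] [318.  255.9] [ 0.4468 -0.099   0.02  ] [[0.422, -0.069], [0.477, -0.076], [0.471, -0.13], [0.416, -0.122]]
S [282 158  27  22 312] [295. 168.] [ 0.447  -0.0946  0.02  ] [[0.468, -0.
[... 272 characters left out ...]
-0.158], [0.637, -0.119], [0.672, -0.088]]
S [ 406  229   63   58 1163] [437.5 258.3] [0.4562 0.343  0.02  ] [[0.52, 0.292], [0.402, 0.271], [0.387, 0.391], [0.501, 0.406]]
S [114 239  25  20  63] [126.2 248.4] [ 0.8985 -0.2528  0.02  ] [[0.901, -0.296], [0.896, -0.297], [0.896, -0.211], [0.901, -0.21]]
S [ 286  245   48   50 1412] [309.8 269.1] [0.6686 0.1244 0.02  ] [[0.732, 0.104], [0.62, 0.065], [0.601, 0.144], [0.713, 0.178]]
S [171 250  28  22  68] [184.6 260.6] [ 0.8349 -0.1196  0.02  ] [[0.837, -0.164], [0.832, -0.165], [0.832, -0.077], [0.837, -0.077]]
S [152 268  27  23  74] [164.6 279.2] [ 0.8986 -0.1201  0.02  ] [[0.901, -0.164], [0.896, -0.165], [0.896, -0.078], [0.901, -0.077]]
```

View pics/tz.png

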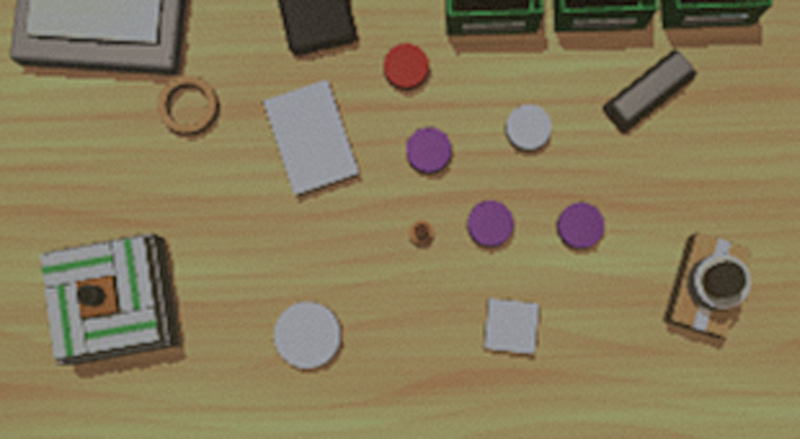

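View pics/sz.png

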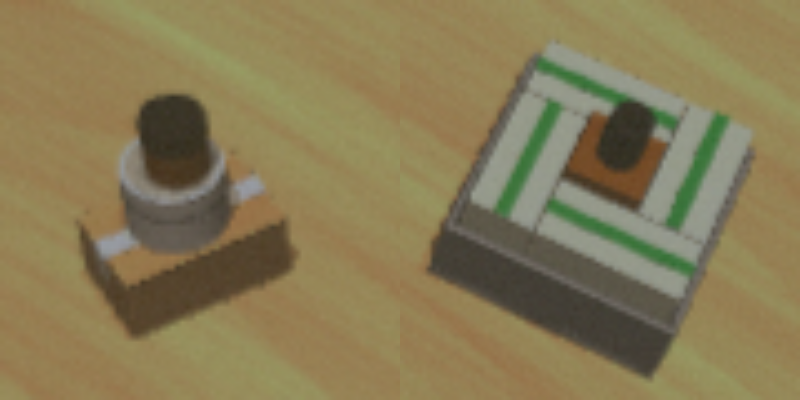

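```bash
python3 - <<'E'
from h import *
import pickle
T=pickle.load(open('top0.pkl','rb'));S=pickle.load(open('scene0.pkl','rb'))
def z(c,x,y,n,k): return cv2.resize(c['img'][y:y+n,x:x+n],(400,400),interpolation=cv2.INTER_CUBIC)
cv2.imwrite('pics/z1.png',np.hstack([z(T,375,215,50,8),z(S,202,105,50,8)]))
cv2.imwrite('pics/z2.png',np.hstack([z(T,130,215,64,8),z(S,398,225,80,8)]))
E
```

```text
(no output)
```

View pics/z1.png

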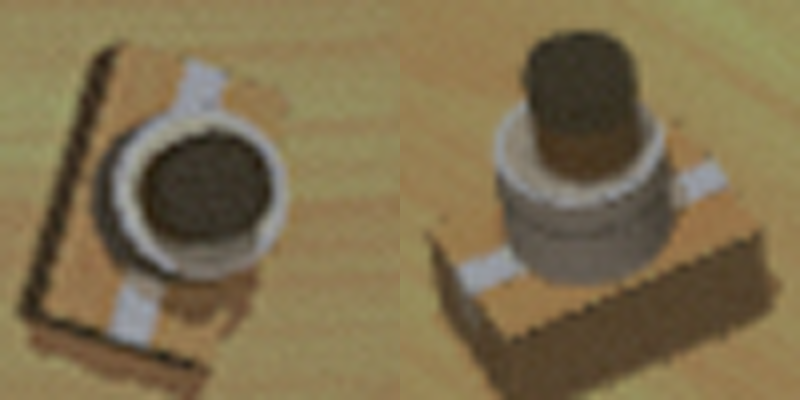

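View pics/z2.png

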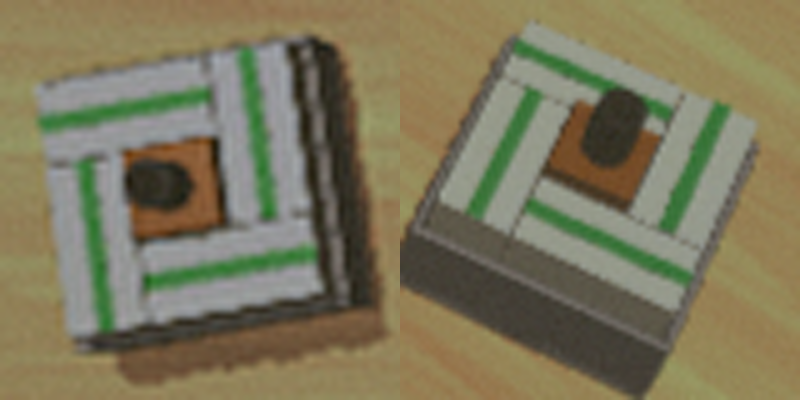

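```bash
python3 - <<'E'
from h import *
import pickle
T=pickle.load(open('top0.pkl','rb'));S=pickle.load(open('scene0.pkl','rb'))
def P(c,o,k,pts,z):
    return np.array([onz(c,o[0]+(x+.5)*k-.5,o[1]+(y+.5)*k-.5,z)[:2] for x,y in pts])
yaw=lambda d:np.arctan2(d[1],d[0])
t=P(T,(375,215),.125,[(122,42),(45,312),(208,368)],.044); s=P(S,(202,105),.125,[(32,235),(110,338),(357,232)],.044)
print('cartonT',t.round(4).tolist(),'c',(t[0]+t[2])/2,yaw(t[0]-t[1]),yaw(t[1]-t[2])-np.pi/2, np.linalg.norm(t[0]-t[1]),np.linalg.norm(t[2]-t[1]))
print('cartonS',s.round(4).tolist(),'c',(s[0]+s[2])/2,yaw(s[0]-s[1]),yaw(s[2]-s[1]), np.linalg.norm(s[0]-s[1]),np.linalg.norm(s[2]-s[1]))
tp=P(T,(375,215),.125,[(203,60),(133,345)],.044); print('tape',tp, yaw(tp[0]-tp[1]))
tp=P(S,(202,105),.125,[(307,178),(75,272)],.044); print('tape',tp, yaw(tp[0]-tp[1]))
print('tinT',P(T,(375,215),.125,[(201,193)],.084),'tinS',P(S,(202,105),.125,[(181,152)],.084))
print('potT',P(T,(375,215),.125,[(210,182)],.12),'potS',P(S,(202,105),.125,[(180,68)],.12))
b=P(T,(130,215),.16,[(125,150),(208,138),(222,225),(138,235)],.083); print('botT',b.mean(0),[yaw(b[(i+1)%4]-b[i])%(np.pi/2) for i in range(4)])
b=P(S,(398,225),.2,[(148,172),(228,205),(260,135),(175,100)],.083); print('botS',b.mean(0),[yaw(b[(i+1)%4]-b[i])%(np.pi/2) for i in range(4)])
b=P(T,(130,215),.16,[(38,85),(298,42),(342,303),(75,340)],.073); print('boxT',b.mean(0),[yaw(b[(i+1)%4]-b[i])%(np.pi/2) for i in range(4)])
b=P(S,(398,225),.2,[(42,203),(275,313),(357,122),(133,22)],.073); print('boxS',b.mean(0),[yaw(b[(i+1)%4]-b[i])%(np.pi/2) for i in range(4)])
for c in(T,S): print(proj(c,[[.3,0,0],[.5,-.1,0]]))
E
```

```text
cartonT [[0.5407, -0.3031], [0.4472, -0.27], [0.4262, -0.325]] c [ 0.48342275 -0.31401369] -0.3402370451546261 -0.36541530607864536 0.09917489366223697 0.058888107107789744
cartonS [[0.5211, -0.3518], [0.5394, -0.2973], [0.4496, -0.2652]] c [ 0.48535801 -0.3084745 ] -1.8950801257981214 2.798023481868133 0.05743492197716552 0.09537952473525402
tape [[ 0.53341894 -0.33093316]
 [ 0.43486941 -0.2996359 ]] -0.30750532378881623
tape [[ 0.44092272 -0.29620719]
 [ 0.52454885 -0.32794589]] 2.7788555778505457
tinT [[ 0.48421259 -0.31580422]] tinS [[ 0.48658853 -0.30818288]]
potT [[ 0.48537416 -0.30900778]] potS [[ 0.48273712 -0.30722413]]
botT [0.48932888 0.34117797] [np.float64(0.11214146812426762), np.float64(0.16686785515239766), np.float64(0.08684943351723251), np.float64(0.16367611394136686)]
botS [0.49036217 0.34667528] [np.float64(0.20003778776585657), np.float64(0.15173715904580165), np.float64(0.19110091391992268), np.float64(0.22445041955525533)]
boxT [0.48776097 0.33759009] [np.float64(0.1328594873429143), np.float64(0.1686158525799395), np.float64(0.10597487076152201), np.float64(0.16021576304064675)]
boxS [0.48831383 0.34749777] [np.float64(0.14781273750181878), np.float64(0.15375889913291862), np.float64(0.1462724145055836), np.float64(0.15432445522655147)]
[[284.88324532 309.11242025]
 [316.97964698 237.73922813]]
[[354.25296901 157.61925933]
 [281.07018014 183.69182448]]
```

```bash
cat >> h.py <<'E'
from scipy.spatial.transform import Rotation as Ro
def plan(*wps,base=None):
    "wps: (x,y,z,yaw) -> tool cm rows from present pose"
    s=manip.read_state() if base is None else base
    R=Ro.from_euler('xyz',s['eef_rot']).as_matrix(); yaw=s['eef_rot'][2]
    prev=s['tcp_pos']
    for w in wps:
        d=R.T@(np.array(w[:3])-s['tcp_pos'])*100
        tw=-((w[3]-yaw+np.pi)%(2*np.pi)-np.pi)
        print('row',d.round(2),round(tw,3),'step mm',round(1000*np.linalg.norm(np.array(w[:3])-prev))); prev=np.array(w[:3])
def st():
    s=manip.read_state(); print('t',round(s['t'],2),s['tcp_pos'].round(4),s['eef_rot'].round(3),'F',np.round(s['contact_force'],1),'w',round(s['width'],4),'q7',s['q'][6].round(2)); return s
E
python3 -c "
from h import *
plan((.45,.25,.28,2.797),(.485,-.311,.28,2.797))"
```

```text
row [-35.5  -27.66  -4.92] 0.042 step mm 453
row [-55.56 -80.17  -4.81] 0.042 step mm 562
```

Call:
send_rows:
  rows:
    - [-3,-2,-2,0,1]
    - [-7,-5,-4,0.02,1]
    - [-11,-8.5,-5,0.04,1]
    - [-15,-12,-5,0.04,1]
    - [-19,-15,-5,0.04,1]
    - [-23,-18,-5,0.04,1]
    - [-27,-21,-5,0.04,1]
    - [-31,-24,-5,0.04,1]
    - [-35,-27.5,-5,0.04,1]
    - [-37,-31,-5,0.04,1]
  squeeze: 40

```text
t: 1.15
tcp_pos: [0.455, 0.2159, 0.2813]
eef_rot: [3.141, 0.001, 2.798]
contact_force: [-0.3, -0.5, 0.1]
width: 0.0854
```

```bash
python3 -c "
from h import *
st()
plan((.485,-.311,.28,2.797))"
```

```text
t 1.15 [0.455  0.2159 0.2813] [3.141e+00 1.000e-03 2.798e+00] F [-0.3 -0.5  0.1] w 0.0854 q7 0.72
row [-20.56 -48.61   0.13] 0.001 step mm 528
```

Call:
send_rows:
  rows:
    - [-1.5,-4,0,0,1]
    - [-3.5,-8.5,0,0,1]
    - [-5.5,-13,0,0,1]
    - [-7.5,-17.5,0,0,1]
    - [-9.3,-22,0,0,1]
    - [-11.2,-26.5,0,0,1]
    - [-13,-31,0,0,1]
    - [-15,-35.5,0,0,1]
    - [-16.9,-40,0,0,1]
    - [-18.8,-44.4,0,0,1]

```text
t: 2.15
tcp_pos: [0.481, -0.2654, 0.2814]
eef_rot: [3.141, 0.001, 2.799]
contact_force: [0.8, 0.3, 0.7]
width: 0.0851
```

Call:
send_rows:
  rows:
    - [-1,-2.5,0,0,1]
    - [-1.8,-4.2,0,0,1]
    - [-1.8,-4.2,0,0,1]

```text
t: 2.45
tcp_pos: [0.4827, -0.3129, 0.2812]
eef_rot: [-3.139, -0.0, 2.793]
contact_force: [-0.5, -0.9, 0.3]
width: 0.0853
```

```bash
python3 -c "
from h import *
st()
import pickle
c=cap('wrist','w1.png');pickle.dump(c,open('w1.pkl','wb'))
print(proj(c,[[.485,-.311,.12],[.485,-.311,.084],[.485,-.311,.044]]))
plan((.485,-.311,.15,2.797))"
```

```text
t 2.45 [ 0.4827 -0.3129  0.2812] [-3.139 -0.     2.793] F [-0.5 -0.9  0.3] w 0.0853 q7 1.92
[[277.40864929 193.39813116]
 [277.14908873 185.35364458]
 [276.91586224 178.12532261]]
row [-0.2   0.03 13.09] -0.001 step mm 131
```

View pics/w1.png

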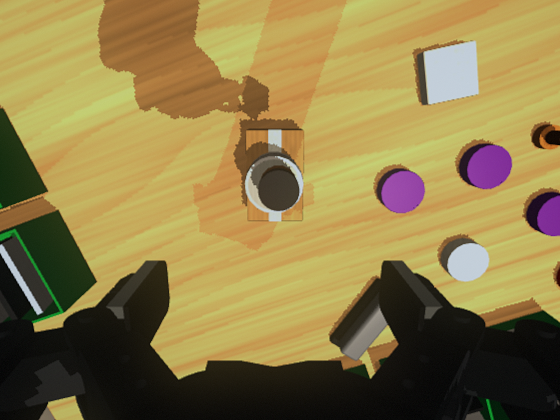

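```bash
python3 -c "
from h import *
import pickle
c=pickle.load(open('w1.pkl','rb'))
print(onz(c,275,174.5,.044),onz(c,273,183,.084),onz(c,279,188.5,.12),onz(c,467,260,.02),onz(c,451,72,.02))
p=[onz(c,u,v,.044) for u,v in((247,128),(302,128),(303,221),(248,221))]
print(np.diff(p,axis=0))
cv2.imwrite('pics/z3.png',cv2.resize(c['img'][110:240,210:340],(780,780))[:600])
"
```

```text
[ 0.4805364  -0.31160242  0.044     ] [ 0.48140921 -0.31402052  0.084     ] [ 0.48133321 -0.30819152  0.12      ] [ 0.66511376 -0.12686244  0.02      ] [ 0.44443403 -0.09763203  0.02      ]
[[ 0.01974996  0.05431923  0.        ]
 [ 0.09712844 -0.03187831  0.        ]
 [-0.02111804 -0.05821664  0.        ]]
```

View pics/z3.png

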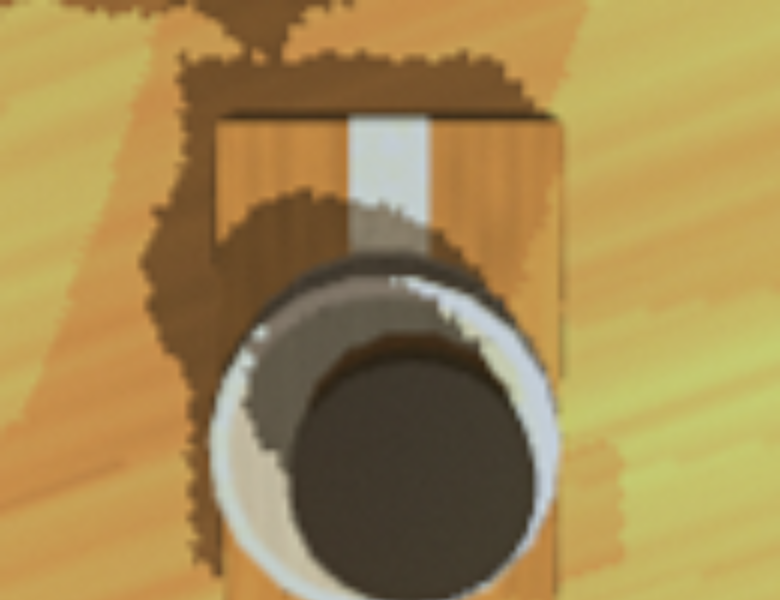

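Call:
send_rows:
  rows:
    - [0.1,0.2,3,0,1]
    - [0.2,0.34,7,0,1]
    - [0.2,0.34,11,0,1]
    - [0.2,0.34,15,0,1]
    - [0.2,0.34,17,0,1]
    - [0.2,0.34,18.5,0,1]
    - [0.2,0.34,19.5,0,1]
    - [0.2,0.34,19.6,0,1]
    - [0.2,0.34,19.6,0,0.4]
    - [0.2,0.34,19.6,0,0.2]

```text
t: 3.5
tcp_pos: [0.4844, -0.306, 0.0866]
eef_rot: [-3.142, 0.003, 2.799]
contact_force: [0.4, 0.7, -0.3]
width: 0.0593
```

Call:
send_rows:
  rows:
    - [0,0,0,0,-0.2]
    - [0,0,0,0,-0.4]
    - [0,0,0,0,-0.6]
    - [0,0,0,0,-0.8]
    - [0,0,0,0,-0.8]
  squeeze: 30

```text
t: 4.0
tcp_pos: [0.4842, -0.3061, 0.0865]
eef_rot: [-3.141, 0.002, 2.799]
contact_force: [-1.1, 0.6, 6.8]
width: 0.0354
```

```bash
python3 -c "
from h import *
s=st()
c=cap('scene','s2.png');w=cap('wrist')
cv2.imwrite('pics/c2.png',np.hstack([cv2.resize(c['img'][60:180,150:310],(533,400)),cv2.resize(w['img'],(533,400))])[:,:1066])
cv2.imwrite('pics/c2.png',cv2.resize(cv2.imread('pics/c2.png'),(800,300)))
"
```

```text
t 4.0 [ 0.4842 -0.3061  0.0865] [-3.141e+00  2.000e-03  2.799e+00] F [-1.1  0.6  6.8] w 0.0354 q7 2.09
```

View pics/c2.png

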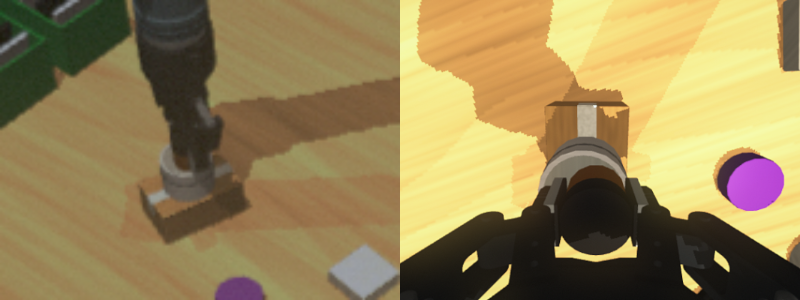

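Call:
send_rows:
  rows:
    - [0,0,-0.3,0,-0.8]
    - [0,0,-1,0,-0.8]
    - [0,0,-3,0,-0.8]
    - [0,0,-6,0,-0.8]
    - [0,0,-9,0,-0.8]
    - [0,0,-11,0,-0.8]
    - [0,0,-12,0,-0.8]
    - [0,0,-12,0,-0.8]

```text
t: 4.9
tcp_pos: [0.4841, -0.3057, 0.2066]
eef_rot: [3.141, 0.003, 2.799]
contact_force: [0.3, -0.3, -0.5]
width: 0.0355
```

```bash
python3 -c "
from h import *
s=st()
cap('wrist','w3.png')
plan((.6675,-.127,.206,2.797),(.6675,-.127,.03,2.797))
"
```

```text
t 4.9 [ 0.4841 -0.3057  0.2066] [3.141e+00 3.000e-03 2.799e+00] F [ 0.3 -0.3 -0.5] w 0.0355 q7 1.97
row [-11.36  22.96  -0.07] 0.002 step mm 256
row [-11.36  22.95  17.53] 0.002 step mm 176
```

View pics/w3.png

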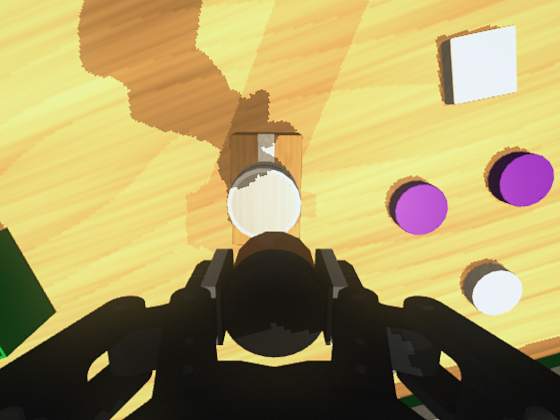

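Call:
send_rows:
  rows:
    - [-1,2,0,0,-0.8]
    - [-2.8,5.5,0,0,-0.8]
    - [-4.8,9.5,0,0,-0.8]
    - [-6.8,13.5,0,0,-0.8]
    - [-8.6,17.5,0,0,-0.8]
    - [-10,20.5,0,0,-0.8]
    - [-11,22.2,0,0,-0.8]
    - [-11.3,22.9,1,0,-0.8]
    - [-11.3,22.9,2,0,-0.8]
    - [-11.3,22.9,2,0,-0.8]

```text
t: 5.95
tcp_pos: [0.6633, -0.1288, 0.1815]
eef_rot: [-3.139, -0.007, 2.797]
contact_force: [-0.5, 0.1, -1.7]
width: 0.0354
```

```bash
python3 -c "
from h import *
s=st()
c=cap('wrist','w4.png')
S=cap('scene','s4.png')
print(proj(c,[[.6675,-.127,.02],[.6655,-.127,.02]]))
plan((.6675,-.127,.05,2.797),(.6675,-.127,.03,2.797))
"
```

```text
t 5.95 [ 0.6633 -0.1288  0.1815] [-3.139 -0.007  2.797] F [-0.5  0.1 -1.7] w 0.0354 q7 1.66
[[278.06898944 196.48916758]
 [277.30888844 194.40917908]]
row [-0.21  0.41 13.4 ] -0.002 step mm 134
row [-0.21  0.41 15.4 ] -0.002 step mm 20
```

View pics/w4.png

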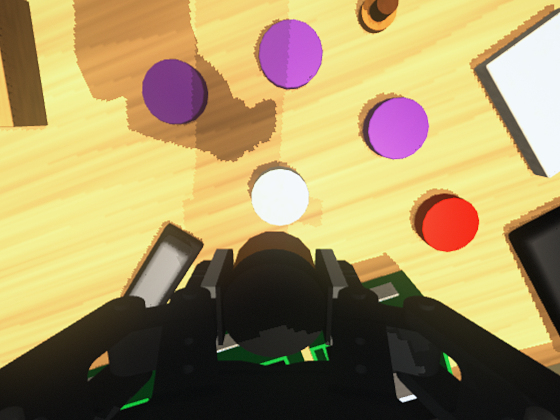

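Call:
send_rows:
  rows:
    - [-0.1,0.2,2,0,-0.8]
    - [-0.2,0.45,5,0,-0.8]
    - [-0.2,0.45,8,0,-0.8]
    - [-0.2,0.45,10.5,0,-0.8]
    - [-0.2,0.45,12,0,-0.8]
    - [-0.2,0.45,12.2,0,-0.8]
    - [-0.2,0.45,12.2,0,-0.8]

```text
t: 6.75
tcp_pos: [0.6703, -0.1251, 0.064]
eef_rot: [-3.141, 0.001, 2.798]
contact_force: [0.3, -0.0, 0.5]
width: 0.0348
```

```bash
python3 -c "
from h import *
s=st()
c=cap('wrist','w5.png')
cv2.imwrite('pics/s5.png',cv2.resize(cap('scene')['img'][150:270,180:340],(800,600),interpolation=cv2.INTER_CUBIC))
plan((.668,-.126,.03,2.797),(.668,-.126,.023,2.797))
"
```

```text
t 6.75 [ 0.6703 -0.1251  0.064 ] [-3.141e+00  1.000e-03  2.798e+00] F [ 0.3 -0.   0.5] w 0.0348 q7 1.71
row [ 0.31 -0.21  3.52] 0.001 step mm 35
row [ 0.31 -0.21  4.22] 0.001 step mm 7
```

View pics/w5.png

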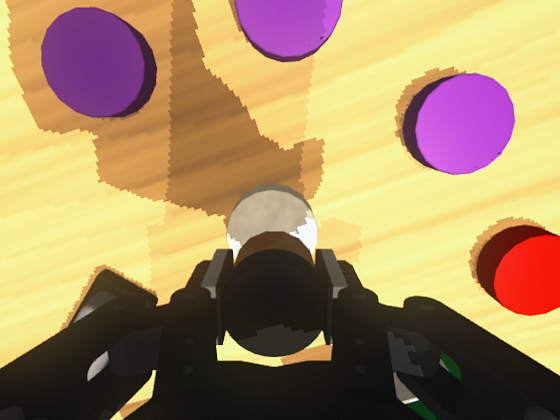

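View pics/s5.png

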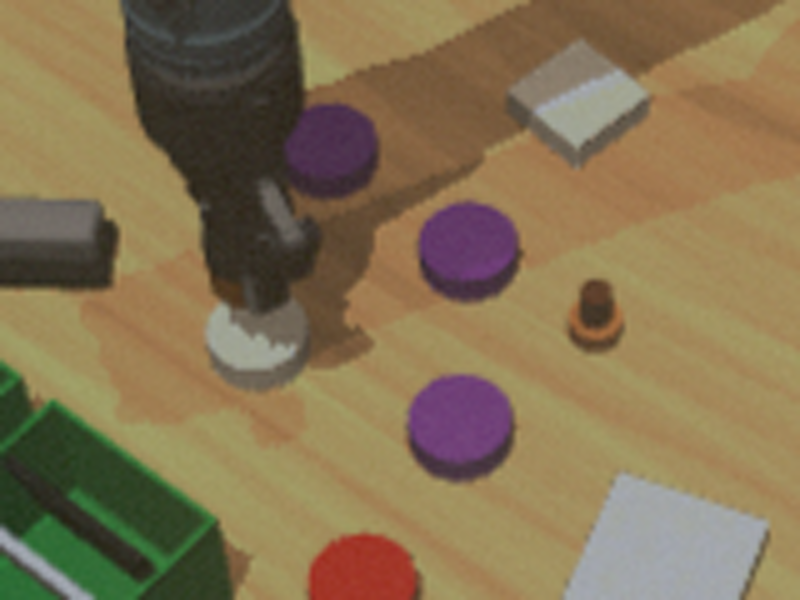

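```bash
python3 -c "
from h import *
s=st()
c=cap('wrist')
print(onz(c,272.5,228,.02), onz(c,272.5,185,.02), onz(c,228,228,.02),onz(c,317,228,.02))
"
```

```text
t 6.85 [ 0.6715 -0.125   0.0652] [3.141e+00 3.000e-03 2.798e+00] F [ 0.9 -0.8  0.8] w 0.0351 q7 1.71
[ 0.66699297 -0.12430477  0.02      ] [ 0.64395711 -0.11603923  0.02      ] [ 0.65861201 -0.14772086  0.02      ] [ 0.67537523 -0.10088506  0.02      ]
```

Call:
send_rows:
  rows:
    - [0.15,-0.1,1,0,-0.8]
    - [0.3,-0.1,2,0,-0.8]
    - [0.3,-0.1,3,0,-0.8]
    - [0.3,-0.1,3.6,0,-0.8]
    - [0.3,-0.1,3.9,0,-0.8]
    - [0.3,-0.1,4.0,0,-0.8]
    - [0.3,-0.1,4.0,0,-0.8]

```text
t: 7.6
tcp_pos: [0.6672, -0.1242, 0.0232]
eef_rot: [-3.141, 0.0, 2.799]
contact_force: [-0.3, 0.6, -1.0]
width: 0.0354
```

```bash
python3 -c "
from h import *
s=st()
cv2.imwrite('pics/s6.png',cv2.resize(cap('scene')['img'][180:240,190:270],(800,600),interpolation=cv2.INTER_CUBIC))
"
```

```text
t 7.6 [ 0.6672 -0.1242  0.0232] [-3.141  0.     2.799] F [-0.3  0.6 -1. ] w 0.0354 q7 1.74
```

View pics/s6.png

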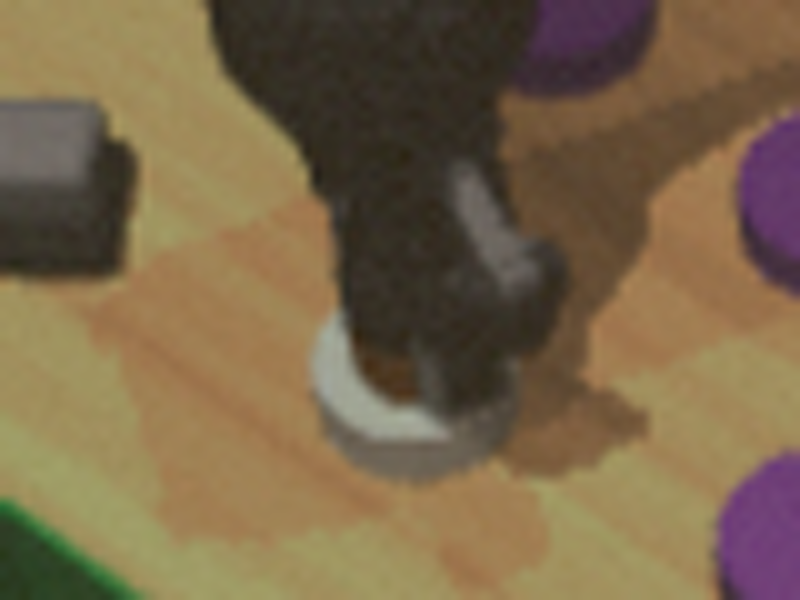

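Call:
send_rows:
  rows:
    - [0,0,0.1,0,-0.8]
    - [0,0,0.1,0,-0.8]
    - [0,0,0.1,0,-0.05]
    - [0,0,0.1,0,0.1]
    - [0,0,0.1,0,0.1]
    - [0,0,0.1,0,0.1]
    - [0,0,-1,0,0.1]
    - [0,0,-3,0,0.1]
    - [0,0,-6,0,0.1]
    - [0,0,-10,0,0.1]

```text
t: 8.65
tcp_pos: [0.666, -0.1239, 0.1244]
eef_rot: [-3.141, -0.002, 2.799]
contact_force: [0.3, -0.1, -0.4]
width: 0.0468
```

Call:
send_rows:
  rows:
    - [0,0,-3,0,0.5]
    - [0,0,-5,0,1]
    - [0,0,-5,0,1]

```text
t: 8.95
tcp_pos: [0.6703, -0.1256, 0.1799]
eef_rot: [3.139, 0.01, 2.798]
contact_force: [0.3, -0.8, 0.5]
width: 0.0849
```

```bash
python3 -c "
from h import *
s=st()
cv2.imwrite('pics/s7.png',cv2.resize(cap('scene')['img'][180:240,190:270],(800,600),interpolation=cv2.INTER_CUBIC))
w=cap('wrist','w7.png'); 
plan((.482,-.311,.19,2.797))
"
```

```text
t 8.95 [ 0.6703 -0.1256  0.1799] [3.139 0.01  2.798] F [ 0.3 -0.8  0.5] w 0.0849 q7 1.66
row [ 11.19 -23.82  -1.55] 0.002 step mm 264
```

View pics/s7.png

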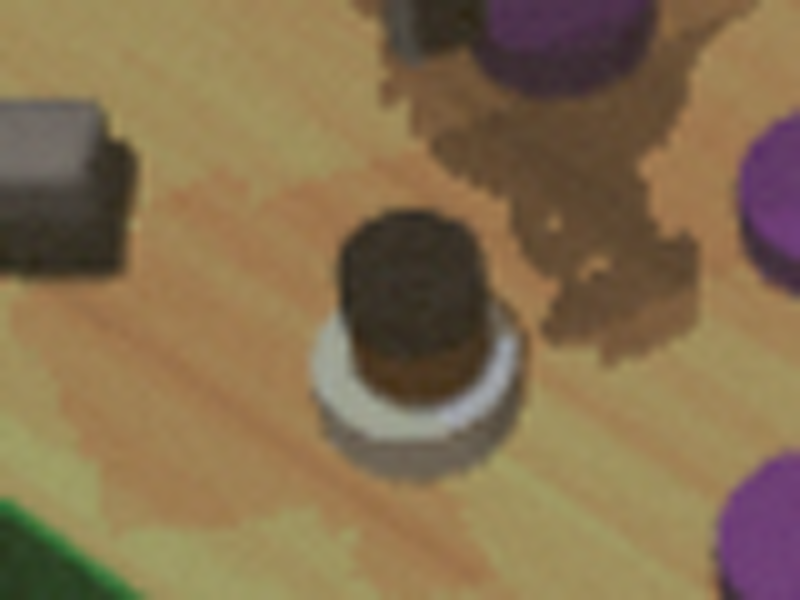

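View pics/w7.png

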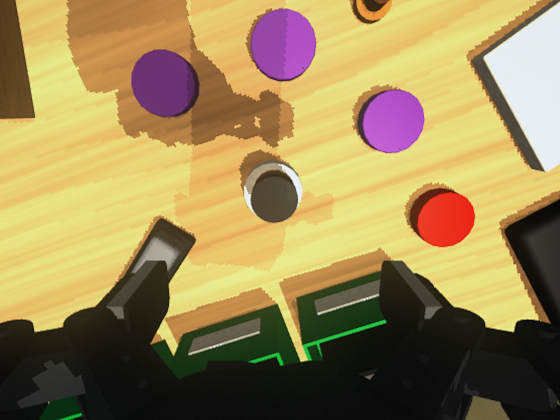

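Call:
send_rows:
  rows:
    - [1,-2,-1,0,1]
    - [2.8,-5.8,-2,0,1]
    - [4.8,-10,-2,0,1]
    - [6.6,-14,-2,0,1]
    - [8.4,-18,-2,0,1]
    - [10,-21.5,-2,0,1]
    - [10.8,-23,-2,0,1]
    - [11.2,-23.8,-2,0,1]
    - [11.2,-23.8,-2,0,1]

```text
t: 9.95
tcp_pos: [0.4812, -0.3104, 0.1927]
eef_rot: [3.141, -0.001, 2.798]
contact_force: [0.3, 0.1, 0.0]
width: 0.0856
```

```bash
python3 -c "
from h import *
s=st()
c=cap('wrist','w8.png')
g=c['img'][120:280,180:380]
cv2.imwrite('pics/w8z.png',cv2.resize(g,(800,640))[:600])
plan((.482,-.311,.04,2.797))
import pickle; pickle.dump(c,open('w8.pkl','wb'))
"
```

```text
t 9.95 [ 0.4812 -0.3104  0.1927] [ 3.141e+00 -1.000e-03  2.798e+00] F [0.3 0.1 0. ] w 0.0856 q7 1.99
row [-0.02 -0.21 15.28] 0.003 step mm 153
```

View pics/w8z.png

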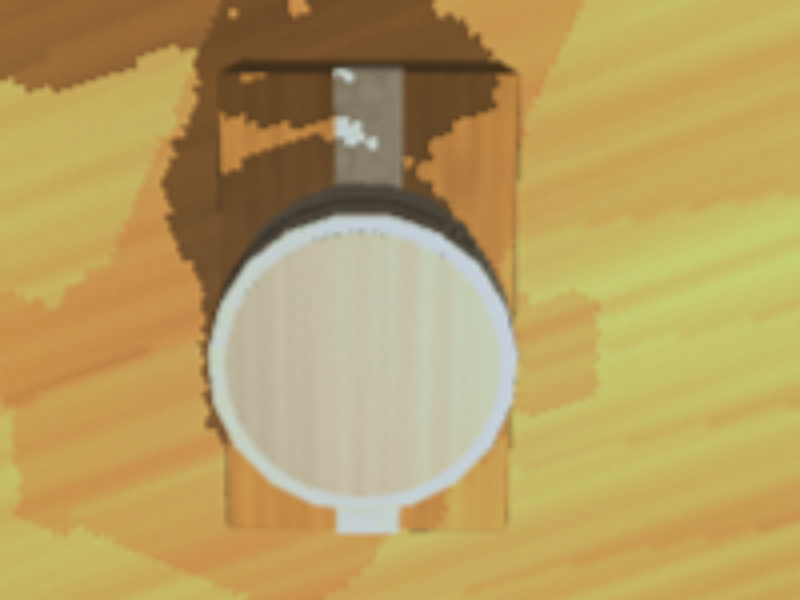

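```bash
python3 -c "
from h import *
import pickle
c=pickle.load(open('w8.pkl','rb'))
t=onz(c,180+361.5/4,120+360/4,.084); print(t)
p=np.array([onz(c,180+x/4,120+y/4,.044) for x,y in((220,72),(518,72),(508,530),(228,530))]); print(p.mean(0),p)
plan((t[0],t[1],.048,2.797))
"
```

```text
[ 0.48239453 -0.31361411  0.084     ]
[ 0.48290706 -0.31260058  0.044     ] [[ 0.42589968 -0.32412684  0.044     ]
 [ 0.44628515 -0.26719547  0.044     ]
 [ 0.54016611 -0.30039084  0.044     ]
 [ 0.51927729 -0.35868915  0.044     ]]
row [-0.14 -0.44 14.48] 0.003 step mm 145
```

Call:
send_rows:
  rows:
    - [-0.1,-0.2,3,0,1]
    - [-0.1,-0.35,7,0,1]
    - [-0.1,-0.35,11,0,1]
    - [-0.1,-0.35,13,0,1]
    - [-0.1,-0.35,14.2,0,1]
    - [-0.1,-0.35,14.6,0,1]
    - [-0.1,-0.35,14.6,0,0.6]
    - [-0.1,-0.35,14.6,0,0.3]
    - [-0.1,-0.35,14.6,0,0]
    - [-0.1,-0.35,14.6,0,-0.2]

```text
t: 11.0
tcp_pos: [0.4827, -0.3149, 0.0488]
eef_rot: [-3.142, 0.003, 2.799]
contact_force: [0.3, -0.5, 3.5]
width: 0.0573
```

Call:
send_rows:
  rows:
    - [0,0,0,0,-0.2]
    - [0,0,0,0,-0.2]
    - [0,0,-0.3,0,-0.2]
    - [0,0,-1,0,-0.2]
    - [0,0,-3,0,-0.2]
    - [0,0,-6,0,-0.2]
    - [0,0,-10,0,-0.2]
    - [0,0,-13,0,-0.2]
    - [0,0,-14.5,0,-0.2]
    - [0,0,-15,0,-0.2]
  squeeze: 35

```text
t: 12.0
tcp_pos: [0.4818, -0.3147, 0.1988]
eef_rot: [3.141, 0.003, 2.799]
contact_force: [0.6, 0.4, -0.8]
width: 0.0572
```

```bash
python3 -c "
from h import *
s=st()
c=cap('wrist','w9.png')
plan((.444,.130,.2,2.797))
"
```

```text
t 12.0 [ 0.4818 -0.3147  0.1988] [3.141e+00 3.000e-03 2.799e+00] F [ 0.6  0.4 -0.8] w 0.0572 q7 2.0
row [18.47 40.58 -0.19] 0.002 step mm 446
```

View pics/w9.png

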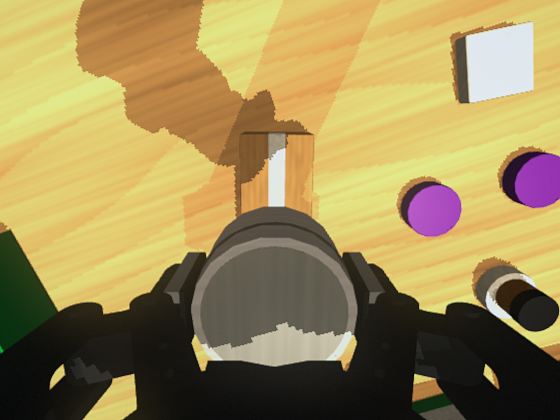

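Call:
send_rows:
  rows:
    - [1,2.2,0,0,-0.2]
    - [2.8,6,0,0,-0.2]
    - [4.8,10.5,0,0,-0.2]
    - [6.8,15,0,0,-0.2]
    - [8.8,19.5,0,0,-0.2]
    - [10.8,24,0,0,-0.2]
    - [12.8,28.3,0,0,-0.2]
    - [14.8,32.5,0,0,-0.2]
    - [16.4,36,0,0,-0.2]
    - [17.4,38.4,0,0,-0.2]

```text
t: 13.05
tcp_pos: [0.4438, 0.1092, 0.1953]
eef_rot: [-3.139, -0.003, 2.804]
contact_force: [-0.0, -0.9, -0.7]
width: 0.0566
```

Call:
send_rows:
  rows:
    - [0.7,1.5,0,0,-0.2]
    - [1,2.2,0,0,-0.2]
    - [1,2.2,0,0,-0.2]
    - [1,2.2,0,0,-0.2]

```text
t: 13.45
tcp_pos: [0.444, 0.1286, 0.1964]
eef_rot: [-3.14, -0.001, 2.798]
contact_force: [0.3, -0.7, -0.8]
width: 0.0572
```

```bash
python3 -c "
from h import *
s=st()
c=cap('wrist','w10.png'); import pickle; pickle.dump(c,open('w10.pkl','wb'))
"
```

```text
t 13.45 [0.444  0.1286 0.1964] [-3.140e+00 -1.000e-03  2.798e+00] F [ 0.3 -0.7 -0.8] w 0.0572 q7 0.9
```

View pics/w10.png

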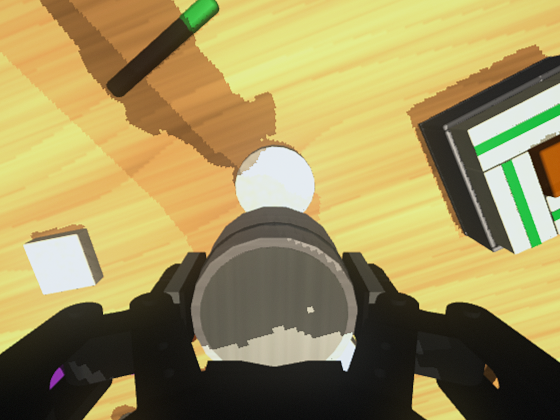

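```bash
python3 -c "
from h import *
import pickle
c=pickle.load(open('w10.pkl','rb'))
p=[onz(c,u,v,.02) for u,v in((235,185),(315,185),(275,147),(275,185.5))]; print(p,np.linalg.norm(p[0]-p[1]),np.linalg.norm(p[2]-p[3]))
t=p[2]+.037*(p[3]-p[2])/np.linalg.norm(p[2]-p[3]); print(t)
plan((t[0],t[1],.025,2.797))
q=[onz(c,u,v,.02) for u,v in((24,244),(86,236),(104,282),(44,294))];print(q)
"
```

```text
[array([0.42889786, 0.09549637, 0.02      ]), array([0.45371759, 0.16479687, 0.02      ]), array([0.40873675, 0.14180285, 0.02      ]), array([0.44175139, 0.12999661, 0.02      ])] 0.07361099653753236 0.03506213232320744
[0.44357609 0.12934409 0.02      ]
row [ 0.09  0.1  17.17] -0.0 step mm 172
[array([ 0.41421714, -0.11709985,  0.02      ]), array([ 0.42707395, -0.05695897,  0.02      ]), array([ 0.47633109, -0.06268894,  0.02      ]), array([ 0.4679252 , -0.12541788,  0.02      ])]
```

Call:
send_rows:
  rows:
    - [0.05,0.05,2,0,-0.2]
    - [0.1,0.1,5,0,-0.2]
    - [0.1,0.1,8.5,0,-0.2]
    - [0.1,0.1,12,0,-0.2]
    - [0.1,0.1,14.5,0,-0.2]
    - [0.1,0.1,16,0,-0.2]
    - [0.1,0.1,16.6,0,-0.2]
    - [0.1,0.1,16.8,0,-0.2]
    - [0.1,0.1,16.8,0,-0.2]

```text
t: 14.4
tcp_pos: [0.4446, 0.131, 0.0298]
eef_rot: [3.141, 0.001, 2.798]
contact_force: [0.2, 0.4, -0.4]
width: 0.057
```

```bash
python3 -c "
from h import *
s=st()
cv2.imwrite('pics/s11.png',cv2.resize(cap('scene')['img'][150:240,310:430],(800,600),interpolation=cv2.INTER_CUBIC))
"
```

```text
t 14.4 [0.4446 0.131  0.0298] [3.141e+00 1.000e-03 2.798e+00] F [ 0.2  0.4 -0.4] w 0.057 q7 1.13
```

View pics/s11.png

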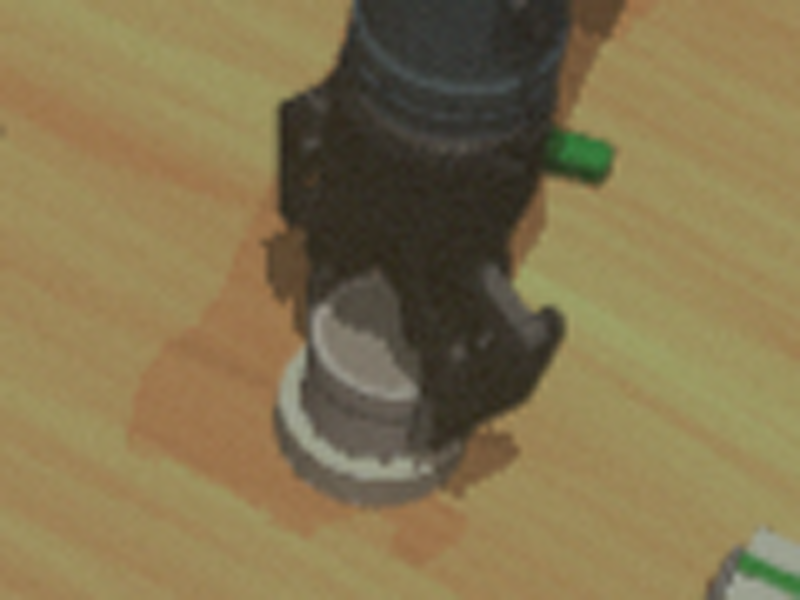

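Tin is over the disc, centred. Lower about 4–5 mm and release.

Call:
send_rows:
  rows:
    - [0,0,0.3,0,-0.2]
    - [0,0,0.45,0,-0.2]
    - [0,0,0.45,0,-0.2]

```text
t: 14.75
tcp_pos: [0.4439, 0.1315, 0.025]
eef_rot: [3.141, 0.0, 2.799]
contact_force: [0.3, -0.8, -1.1]
width: 0.0571
```

Call:
send_rows:
  rows:
    - [0,0,0,0,0.6]
    - [0,0,0,0,0.8]
    - [0,0,0,0,0.8]
    - [0,0,-1,0,0.9]
    - [0,0,-3,0,1]
    - [0,0,-6,0,1]
    - [0,0,-10,0,1]
    - [0,0,-14,0,1]
    - [0,0,-16,0,1]
    - [0,0,-16,0,1]

```text
t: 15.75
tcp_pos: [0.4468, 0.1323, 0.1889]
eef_rot: [3.134, 0.005, 2.798]
contact_force: [0.3, 0.1, -0.4]
width: 0.0852
```

```bash
python3 -c "
from h import *
s=st()
cv2.imwrite('pics/s12.png',cv2.resize(cap('scene')['img'][150:240,310:430],(800,600),interpolation=cv2.INTER_CUBIC))
w=cap('wrist','w12.png'); 
plan((.482,-.313,.19,2.797))
"
```

```text
t 15.75 [0.4468 0.1323 0.1889] [3.134 0.005 2.798] F [ 0.3  0.1 -0.4] w 0.0852 q7 0.91
row [-18.53 -40.57  -0.53] 0.002 step mm 446
```

View pics/w12.png

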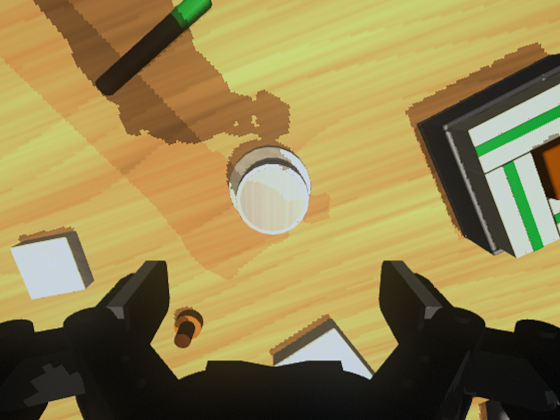

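Call:
send_rows:
  rows:
    - [-1,-2.2,0,0,1]
    - [-2.8,-6,0,0,1]
    - [-4.8,-10.5,0,0,1]
    - [-6.8,-15,0,0,1]
    - [-8.8,-19.5,0,0,1]
    - [-10.8,-24,0,0,1]
    - [-12.8,-28.3,0,0,1]
    - [-14.8,-32.5,0,0,1]
    - [-16.8,-36.8,0,0,1]
    - [-18.2,-39.8,0,0,1]

```text
t: 16.85
tcp_pos: [0.4795, -0.3079, 0.1829]
eef_rot: [-3.139, -0.003, 2.795]
contact_force: [-0.5, -0.3, 0.4]
width: 0.0855
```

Call:
send_rows:
  rows:
    - [-0.3,-0.7,0,0,1]
    - [-0.3,-0.7,0,0,1]
    - [-0.3,-0.7,0,0,1]

```text
t: 17.15
tcp_pos: [0.4814, -0.3104, 0.1833]
eef_rot: [3.14, -0.003, 2.8]
contact_force: [1.1, 0.2, -0.3]
width: 0.0857
```

```bash
python3 -c "
from h import *
s=st()
c=cap('wrist','w13.png'); import pickle; pickle.dump(c,open('w13.pkl','wb'))
cv2.imwrite('pics/w13z.png',cv2.resize(c['img'][120:270,180:380],(800,600),interpolation=cv2.INTER_CUBIC))
"
```

```text
t 17.15 [ 0.4814 -0.3104  0.1833] [ 3.14e+00 -3.00e-03  2.80e+00] F [ 1.1  0.2 -0.3] w 0.0857 q7 2.03
```

View pics/w13z.png

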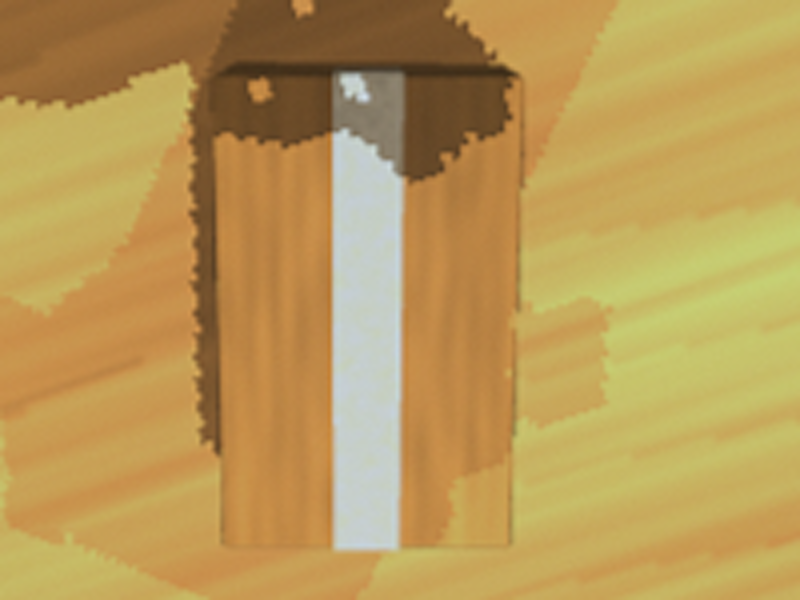

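```bash
python3 -c "
from h import *
import pickle
c=pickle.load(open('w13.pkl','rb'))
p=np.array([onz(c,180+x/4,120+y/4,.044) for x,y in((213,76),(523,76),(511,548),(222,548))]); print(p)
m=p.mean(0); d=p[1]+p[2]-p[0]-p[3]; a=p[3]+p[2]-p[0]-p[1]; print(m,np.arctan2(a[1],a[0]),np.linalg.norm(d)/2,np.linalg.norm(a)/2)
plan((m[0],m[1],.011,np.arctan2(a[1],a[0])+np.pi))
"
```

```text
[[ 0.42593372 -0.32450326  0.044     ]
 [ 0.44637278 -0.26709681  0.044     ]
 [ 0.54030697 -0.30042778  0.044     ]
 [ 0.51947013 -0.35886579  0.044     ]]
[ 0.4830209  -0.31272341  0.044     ] -0.3465189527466708 0.061489104500246396 0.09965896668343867
row [-0.25 -0.26 17.26] 0.006 step mm 173
```

Call:
send_rows:
  rows:
    - [-0.2,-0.2,3,0,1]
    - [-0.25,-0.26,7,0,1]
    - [-0.25,-0.26,11,0,1]
    - [-0.25,-0.26,14.5,0,1]
    - [-0.25,-0.26,16.5,0,1]
    - [-0.25,-0.26,17.3,0,1]
    - [-0.25,-0.26,17.3,0,1]
    - [-0.25,-0.26,17.3,0,0.6]
    - [-0.25,-0.26,17.3,0,0.3]
    - [-0.25,-0.26,17.3,0,0]

```text
t: 18.2
tcp_pos: [0.4852, -0.3159, 0.0136]
eef_rot: [3.141, 0.003, 2.799]
contact_force: [0.7, -0.1, 4.0]
width: 0.0613
```

Call:
send_rows:
  rows:
    - [0,0,0,0,0]
    - [0,0,0,0,0]
    - [0,0,0,0,0]
    - [0,0,-0.3,0,0]
    - [0,0,-1,0,0]
    - [0,0,-3,0,0]
    - [0,0,-6,0,0]
    - [0,0,-9,0,0]
    - [0,0,-11,0,0]
    - [0,0,-11,0,0]
  squeeze: 40

```text
t: 19.2
tcp_pos: [0.4851, -0.3175, 0.1249]
eef_rot: [-3.141, 0.006, 2.798]
contact_force: [0.2, -0.3, -2.1]
width: 0.0616
```

```bash
python3 -c "
from h import *
s=st()
cap('wrist','w14.png')
plan((.666,.121,.2,.305+np.pi))
"
```

```text
t 19.2 [ 0.4851 -0.3175  0.1249] [-3.141  0.006  2.798] F [ 0.2 -0.3 -2.1] w 0.0616 q7 2.1
row [-2.45 47.3  -7.71] -0.648 step mm 480
```

View pics/w14.png

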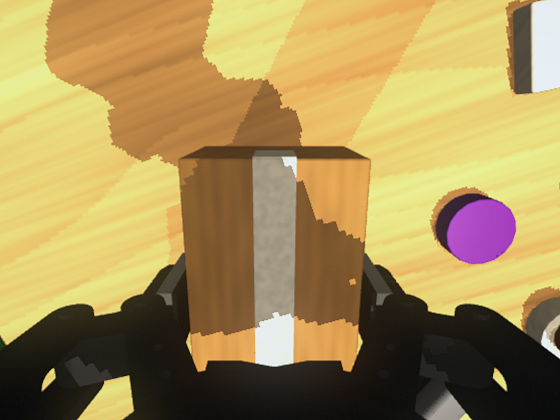

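Call:
send_rows:
  rows:
    - [-0.1,1.5,-3,0,0]
    - [-0.3,5,-6,0,0]
    - [-0.5,9.5,-7.7,0,0]
    - [-0.7,14,-7.7,0,0]
    - [-1,18.5,-7.7,0,0]
    - [-1.2,23,-7.7,-0.1,0]
    - [-1.4,27.5,-7.7,-0.2,0]
    - [-1.6,32,-7.7,-0.3,0]
    - [-1.9,36.5,-7.7,-0.4,0]
    - [-2.1,41,-7.7,-0.5,0]

```text
t: 20.25
tcp_pos: [0.6399, 0.0652, 0.196]
eef_rot: [-3.142, -0.004, -2.98]
contact_force: [0.0, -0.3, -2.4]
width: 0.0615
```

```bash
python3 -c "
from h import *
s=st()
plan((.669,.122,.18,.305+np.pi))
"
```

```text
t 20.25 [0.6399 0.0652 0.196 ] [-3.142 -0.004 -2.98 ] F [ 0.  -0.3 -2.4] w 0.0615 q7 1.82
row [-3.8   5.14  1.59] -0.144 step mm 66
```

Call:
send_rows:
  rows:
    - [-1.5,2,0.5,-0.06,0]
    - [-2.8,3.8,1,-0.12,0]
    - [-3.6,4.8,1.5,-0.144,0]
    - [-3.8,5.1,1.6,-0.144,0]
    - [-3.8,5.1,1.6,-0.144,0]
    - [-3.8,5.1,1.6,-0.144,0]

```text
t: 20.85
tcp_pos: [0.6702, 0.1172, 0.1826]
eef_rot: [-3.14, -0.001, -2.844]
contact_force: [-0.6, -1.0, -2.5]
width: 0.0613
```

```bash
python3 -c "
from h import *
s=st()
c=cap('wrist','w15.png'); import pickle; pickle.dump(c,open('w15.pkl','wb'))
plan((.669,.122,.18,.305+np.pi))
"
```

```text
t 20.85 [0.6702 0.1172 0.1826] [-3.140e+00 -1.000e-03 -2.844e+00] F [-0.6 -1.  -2.5] w 0.0613 q7 1.88
row [-0.01  0.5   0.3 ] -0.007 step mm 6
```

View pics/w15.png

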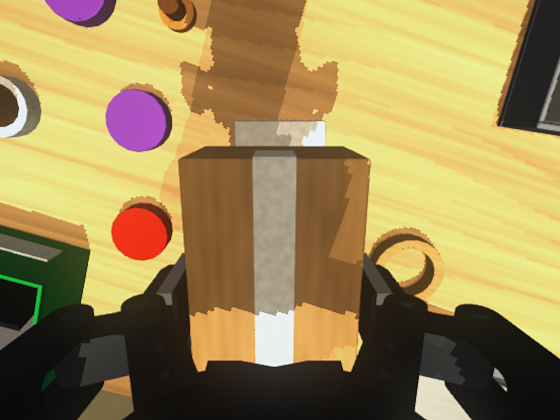

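```bash
python3 -c "
from h import *
import pickle
c=pickle.load(open('w15.pkl','rb'))
a,b=onz(c,235,121,.02),onz(c,326,121,.02); e=b-a; print(a,b,np.linalg.norm(e),np.arctan2(e[1],e[0])-np.pi/2)
y=.302; m=(a+b)/2+.058*np.array([np.cos(y),np.sin(y),0]); print(m)
T=m+.003*np.array([np.cos(y),np.sin(y),0]);print(T)
plan((T[0],T[1],.04,y+np.pi),(T[0],T[1],.034,y+np.pi))
"
```

```text
[0.62187006 0.06866245 0.02      ] [0.5994446 0.1417411 0.02     ] 0.07644206664053675 0.2977451796364028
[0.66603246 0.12245273 0.02      ]
[0.66889669 0.12334502 0.02      ]
row [-0.05  0.65 14.3 ] -0.004 step mm 143
row [-0.05  0.65 14.9 ] -0.004 step mm 6
```

Call:
send_rows:
  rows:
    - [0,0.3,2,0,0]
    - [0,0.6,5,0,0]
    - [0,0.6,8,0,0]
    - [0,0.6,11,0,0]
    - [0,0.6,13,0,0]
    - [0,0.6,14,0,0]
    - [0,0.6,14.2,0,0]
    - [0,0.6,14.2,0,0]

```text
t: 21.7
tcp_pos: [0.6696, 0.1249, 0.0418]
eef_rot: [-3.141, 0.001, -2.841]
contact_force: [0.1, 0.1, -1.7]
width: 0.0615
```

```bash
python3 -c "
from h import *
s=st()
cv2.imwrite('pics/s16.png',cv2.resize(cap('scene')['img'][220:325,250:390],(800,600),interpolation=cv2.INTER_CUBIC))
plan((.669,.1232,.034,.302+np.pi))
"
```

```text
t 21.7 [0.6696 0.1249 0.0418] [-3.141e+00  1.000e-03 -2.841e+00] F [ 0.1  0.1 -1.7] w 0.0615 q7 1.94
row [ 0.17 -0.15  0.84] -0.001 step mm 9
```

View pics/s16.png

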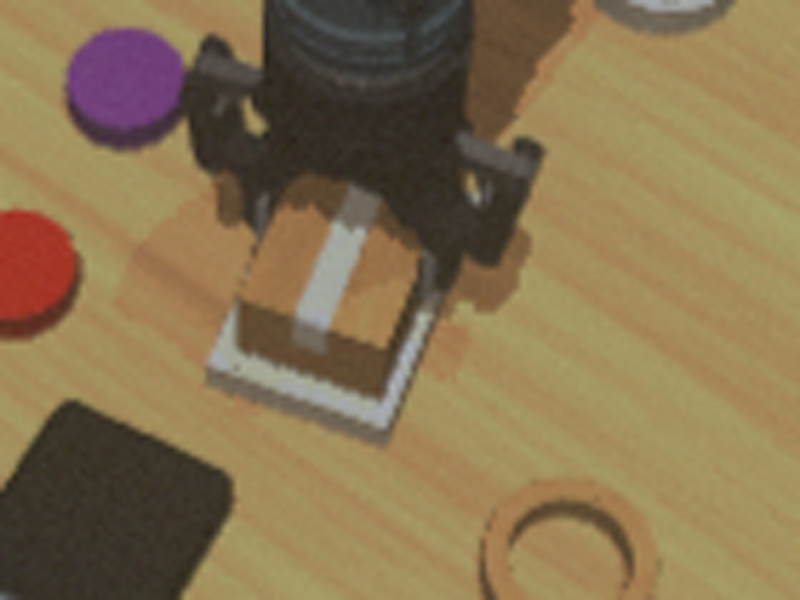

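Call:
send_rows:
  rows:
    - [0.1,-0.1,0.4,0,0]
    - [0.1,-0.1,0.7,0,0]
    - [0.1,-0.1,0.8,0,0]
    - [0.1,-0.1,0.8,0,0]

```text
t: 22.15
tcp_pos: [0.6685, 0.1241, 0.0338]
eef_rot: [3.141, 0.001, -2.841]
contact_force: [-1.3, -0.2, 3.6]
width: 0.0611
```

```bash
python3 -c "
from h import *
s=st()
c=cap('scene','s17.png'); import pickle; pickle.dump(c,open('s17.pkl','wb'))
cv2.imwrite('pics/s17.png',cv2.resize(c['img'][250:310,270:350],(800,600),interpolation=cv2.INTER_CUBIC))
"
```

```text
t 22.15 [0.6685 0.1241 0.0338] [ 3.141e+00  1.000e-03 -2.841e+00] F [-1.3 -0.2  3.6] w 0.0611 q7 1.95
```

View pics/s17.png

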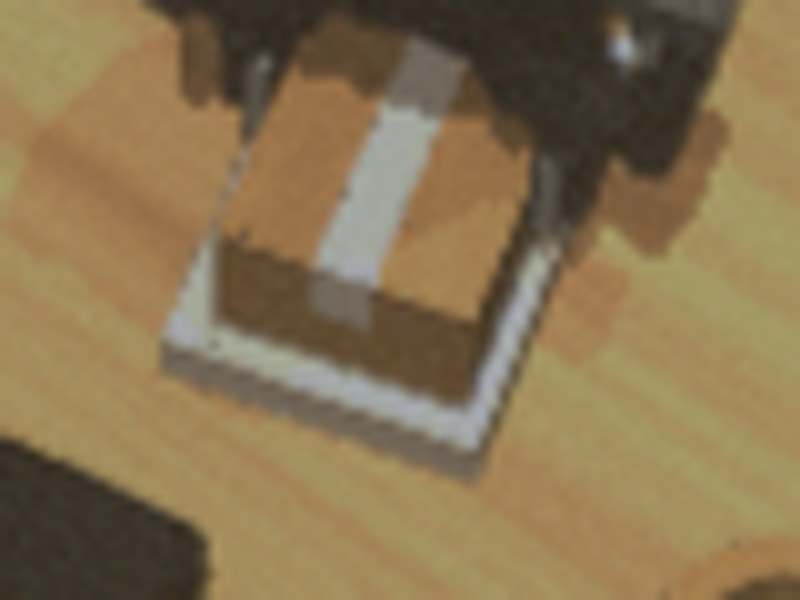

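Call:
send_rows:
  rows:
    - [0,0,0,0,0.7]
    - [0,0,0,0,0.8]
    - [0,0,0,0,0.8]
    - [0,0,-1,0,0.8]
    - [0,0,-3,0,0.8]
    - [0,0,-6,0,0.8]
    - [0,0,-10,0,0.8]
    - [0,0,-14,0,0.8]
    - [0,0,-18,0,0.8]
    - [0,0,-20,0,0.8]

```text
t: 23.2
tcp_pos: [0.6705, 0.124, 0.2385]
eef_rot: [-3.141, 0.008, -2.841]
contact_force: [1.1, -0.9, 0.2]
width: 0.0767
```

```bash
python3 -c "
from h import *
s=st()
c=cap('wrist','w18.png'); import pickle; pickle.dump(c,open('w18.pkl','wb'))
plan((.488,.344,.25,.15+np.pi/2))
"
```

```text
t 23.2 [0.6705 0.124  0.2385] [-3.141  0.008 -2.841] F [ 1.1 -0.9  0.2] w 0.0767 q7 1.86
row [11.05 26.44 -1.02] 1.722 step mm 287
```

View pics/w18.png

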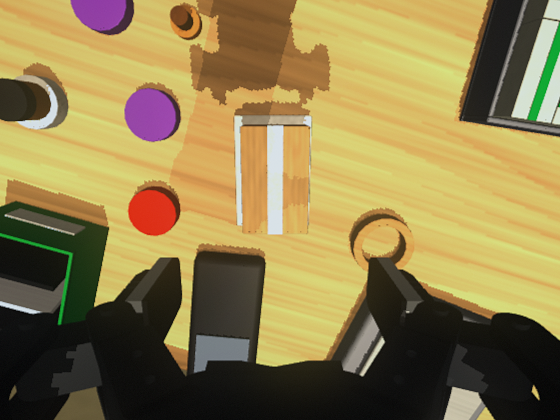

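```bash
python3 -c "
from h import *
import pickle
c=pickle.load(open('w18.pkl','rb'))
p=np.array([onz(c,u,v,.064)for u,v in((243,125),(310,125),(307.5,234),(242,234))]);print(p.mean(0),p)
a=np.array([onz(c,235.5,116,.02),onz(c,312,116,.02)]);print(a, a.mean(0)+.058*np.array([np.cos(.302),np.sin(.302),0]))
"
```

```text
[0.66533782 0.12454162 0.064     ] [[0.62558097 0.08232835 0.064     ]
 [0.60824581 0.13827486 0.064     ]
 [0.7045455  0.16851955 0.064     ]
 [0.72297899 0.10904373 0.064     ]]
[[0.62217347 0.06977574 0.02      ]
 [0.59977264 0.14207229 0.02      ]] [0.66634818 0.12317497 0.02      ]
```

Call:
send_rows:
  rows:
    - [0.5,1,-1,0.1,1]
    - [1.5,3.5,-1.5,0.25,1]
    - [3,7,-1.5,0.4,1]
    - [4.5,11,-1.5,0.55,1]
    - [6,15,-1.5,0.7,1]
    - [7.5,18.5,-1.5,0.85,1]
    - [9,22,-1.5,1,1]
    - [10.2,24.5,-1.5,1.15,1]
    - [10.8,26,-1.5,1.3,1]
    - [11,26.4,-1.5,1.45,1]

```text
t: 24.25
tcp_pos: [0.4822, 0.347, 0.2476]
eef_rot: [-3.141, -0.002, 1.992]
contact_force: [-0.1, 0.5, 0.6]
width: 0.0856
```

```bash
python3 -c "
from h import *
s=st()
plan((.488,.344,.25,.15+np.pi/2))
"
```

```text
t 24.25 [0.4822 0.347  0.2476] [-3.141e+00 -2.000e-03  1.992e+00] F [-0.1  0.5  0.6] w 0.0856 q7 -0.0
row [-0.51  0.4  -0.24] 0.271 step mm 7
```

Carton is centred within ~2 mm of its block. Line up over the bottle.

Call:
send_rows:
  rows:
    - [-0.2,0.2,0,0.1,1]
    - [-0.4,0.4,0,0.2,1]
    - [-0.5,0.4,0,0.27,1]
    - [-0.5,0.4,0,0.27,1]
    - [-0.5,0.4,0,0.27,1]

```text
t: 24.75
tcp_pos: [0.4903, 0.3408, 0.2478]
eef_rot: [-3.141, -0.0, 1.724]
contact_force: [-0.3, 0.2, -0.2]
width: 0.0854
```

```bash
python3 -c "
from h import *
s=st()
c=cap('wrist','w19.png'); import pickle; pickle.dump(c,open('w19.pkl','wb'))
cv2.imwrite('pics/w19z.png',cv2.resize(c['img'][110:260,180:380],(800,600),interpolation=cv2.INTER_CUBIC))
"
```

```text
t 24.75 [0.4903 0.3408 0.2478] [-3.141 -0.     1.724] F [-0.3  0.2 -0.2] w 0.0854 q7 -0.22
```

View pics/w19z.png

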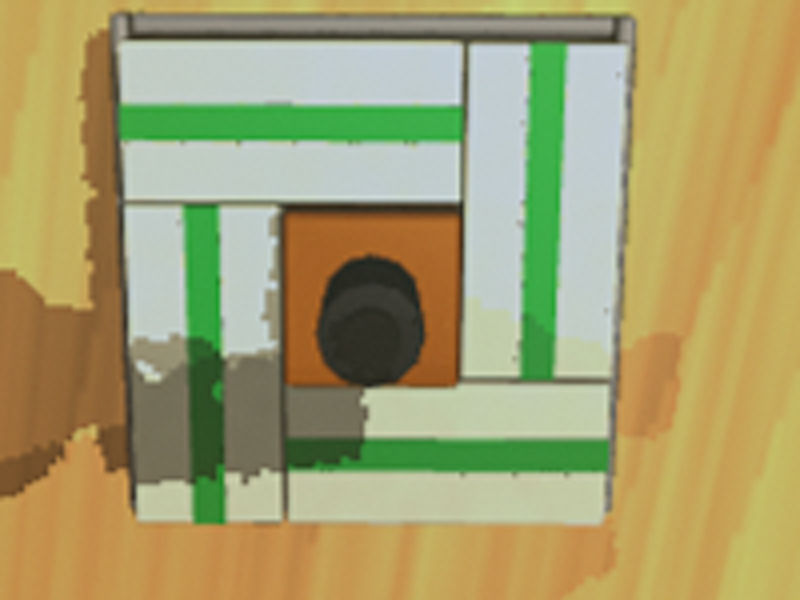

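```bash
python3 -c "
from h import *
import pickle
c=pickle.load(open('w19.pkl','rb'))
p=np.array([onz(c,180+x/4,110+y/4,.083)for x,y in((286,208),(461,208),(458,385),(286,385))]);print(p.mean(0),p)
print(onz(c,180+367/4,110+337/4,.123),onz(c,180+371/4,110+333/4,.117))
s=st()
m=p.mean(0)
plan((m[0],m[1],.15,1.72),(m[0],m[1],.084,1.72))
"
```

```text
[0.48798498 0.34549297 0.083     ] [[0.46627254 0.36231616 0.083     ]
 [0.50395819 0.36813712 0.083     ]
 [0.5099975  0.32871689 0.083     ]
 [0.47171167 0.32280169 0.083     ]]
[0.48693331 0.34555163 0.123     ] [0.48776464 0.3451242  0.117     ]
t 24.8 [0.4903 0.3409 0.2478] [-3.141 -0.     1.724] F [0.3 0.1 0.2] w 0.0853 q7 -0.22
row [ 0.49 -0.16  9.78] 0.004 step mm 98
row [ 0.49 -0.16 16.38] 0.004 step mm 66
```

Call:
send_rows:
  rows:
    - [0.3,-0.1,2,0,1]
    - [0.5,-0.16,6,0,1]
    - [0.5,-0.16,9.5,0,1]
    - [0.5,-0.16,12.5,0,1]
    - [0.5,-0.16,14.5,0,1]
    - [0.5,-0.16,15.7,0,1]
    - [0.5,-0.16,16.1,0,1]
    - [0.5,-0.16,16.1,0,0.6]
    - [0.5,-0.16,16.1,0,0.2]
    - [0.5,-0.16,16.1,0,0]

```text
t: 25.8
tcp_pos: [0.4891, 0.3462, 0.0881]
eef_rot: [3.139, -0.001, 1.723]
contact_force: [0.5, -0.1, 0.3]
width: 0.0444
```

```bash
python3 -c "
from h import *
s=st()
c=cap('wrist','w20.png')
"
```

```text
t 25.8 [0.4891 0.3462 0.0881] [ 3.139e+00 -1.000e-03  1.723e+00] F [ 0.5 -0.1  0.3] w 0.0444 q7 -0.1
```

View pics/w20.png

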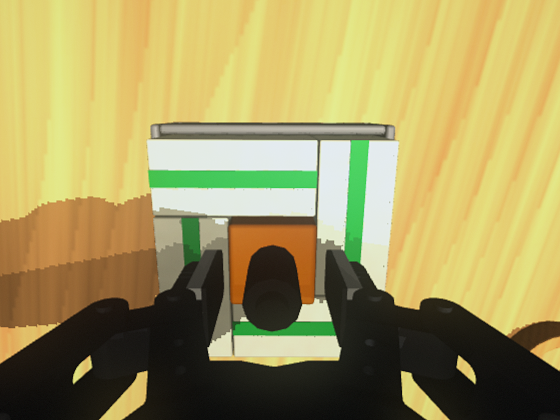

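Call:
send_rows:
  rows:
    - [0,0,0,0,-0.3]
    - [0,0,0,0,-0.5]
    - [0,0,0,0,-0.8]
    - [0,0,0,0,-1]
    - [0,0,0,0,-1]
    - [0,0,0,0,-1]
  squeeze: 45

```text
t: 26.45
tcp_pos: [0.4886, 0.3459, 0.0874]
eef_rot: [3.141, -0.001, 1.723]
contact_force: [-1.1, 0.3, 5.5]
width: 0.0202
```

Call:
send_rows:
  rows:
    - [0,0,-0.3,0,-1]
    - [0,0,-0.7,0,-1]
    - [0,0,-1.2,0,-1]
    - [0,0,-1.8,0,-1]
    - [0,0,-2.4,0,-1]
    - [0,0,-3,0,-1]

```text
t: 27.05
tcp_pos: [0.4881, 0.3455, 0.1173]
eef_rot: [-3.141, 0.0, 1.723]
contact_force: [0.7, -1.3, -1.6]
width: 0.021
```

```bash
python3 -c "
from h import *
s=st()
c=cap('scene'); w=cap('wrist')
cv2.imwrite('pics/s21.png',np.hstack([cv2.resize(c['img'][200:320,360:520],(400,300)),cv2.resize(w['img'],(400,300))]))
"
```

```text
t 27.05 [0.4881 0.3455 0.1173] [-3.141  0.     1.723] F [ 0.7 -1.3 -1.6] w 0.021 q7 -0.12
```

View pics/s21.png

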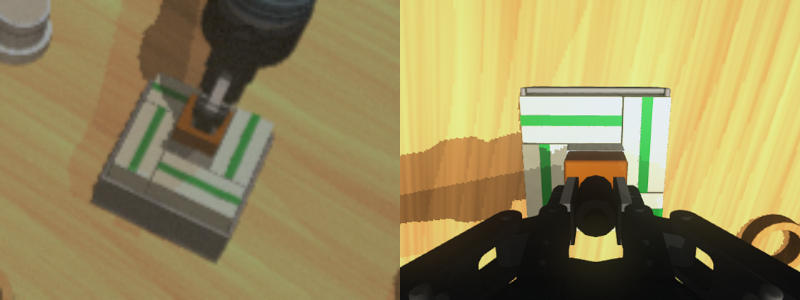

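Call:
send_rows:
  rows:
    - [0,0,-0.7,0,-1]
    - [0,0,-1.6,0,-1]
    - [0,0,-2.6,0,-1]
    - [0,0,-3.8,0,-1]
    - [0,0,-5,0,-1]
    - [0,0,-7,0,-1]
    - [0,0,-9.5,0,-1]
    - [0,0,-12,0,-1]
    - [0,0,-13.5,0,-1]
    - [0,0,-14,0,-1]

```text
t: 28.15
tcp_pos: [0.4894, 0.346, 0.2593]
eef_rot: [3.138, -0.003, 1.723]
contact_force: [0.8, -0.1, -2.0]
width: 0.0204
```

```bash
python3 -c "
from h import *
s=st()
c=cap('scene'); w=cap('wrist')
cv2.imwrite('pics/s22.png',np.hstack([cv2.resize(c['img'][140:320,320:560],(400,300)),cv2.resize(w['img'],(400,300))]))
plan((.4445,-.0975,.255,-.12+np.pi/2))
"
```

```text
t 28.15 [0.4894 0.346  0.2593] [ 3.138e+00 -3.000e-03  1.723e+00] F [ 0.8 -0.1 -2. ] w 0.0204 q7 -0.24
row [-43.15 -11.05   0.19] 0.272 step mm 445
```

View pics/s22.png

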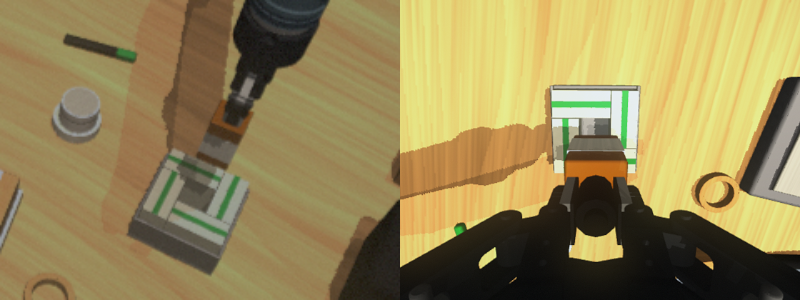

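Call:
send_rows:
  rows:
    - [-1,-0.3,0,0,-1]
    - [-3.5,-0.9,0,0,-1]
    - [-7.5,-1.9,0,0.03,-1]
    - [-12,-3.1,0,0.06,-1]
    - [-16.5,-4.2,0,0.1,-1]
    - [-21,-5.4,0,0.14,-1]
    - [-25.5,-6.5,0,0.18,-1]
    - [-30,-7.7,0,0.22,-1]
    - [-34,-8.7,0,0.25,-1]
    - [-37.5,-9.6,0,0.27,-1]

```text
t: 29.25
tcp_pos: [0.4479, -0.0427, 0.2549]
eef_rot: [-3.138, -0.001, 1.45]
contact_force: [0.4, 0.2, -2.0]
width: 0.0208
```

Call:
send_rows:
  rows:
    - [-2.5,-0.6,0,0,-1]
    - [-4.2,-1.1,0,0,-1]
    - [-5.2,-1.3,0,0,-1]
    - [-5.6,-1.4,0,0,-1]
    - [-5.6,-1.4,0,0,-1]

```text
t: 29.75
tcp_pos: [0.4291, -0.0937, 0.2562]
eef_rot: [-3.141, 0.0, 1.452]
contact_force: [0.5, 0.4, -2.3]
width: 0.0206
```

```bash
python3 -c "
from h import *
s=st()
c=cap('scene'); w=cap('wrist','w23.png'); import pickle; pickle.dump(w,open('w23.pkl','wb'))
cv2.imwrite('pics/s23.png',np.hstack([cv2.resize(c['img'][90:240,220:420],(400,300)),cv2.resize(w['img'],(400,300))]))
plan((.4445,-.0975,.255,-.12+np.pi/2))
"
```

```text
t 29.75 [ 0.4291 -0.0937  0.2562] [-3.141  0.     1.452] F [ 0.5  0.4 -2.3] w 0.0206 q7 -0.3
row [-0.31  1.53  0.17] 0.004 step mm 16
```

View pics/w23.png

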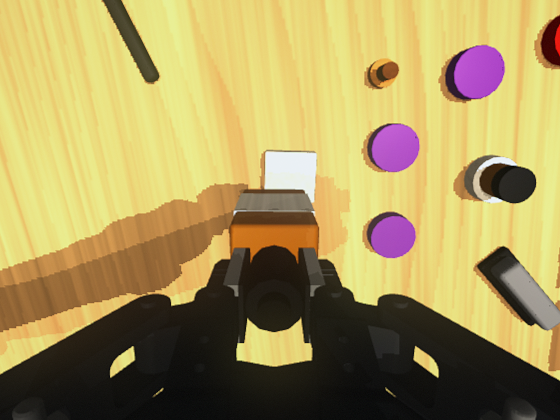

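```bash
python3 -c "
from h import *
import pickle
c=pickle.load(open('w23.pkl','rb'))
a,b=onz(c,264.5,151,.02),onz(c,317,152,.02); e=b-a; print(a,b,np.linalg.norm(e),np.arctan2(e[1],e[0]))
n=np.array([-e[1],e[0],0])/np.linalg.norm(e)
o=onz(c,290,190,.02)-a; n*=np.sign(n@o)
m=(a+b)/2+.028*n; print(m)
plan((m[0],m[1],.255,1.455))
plan((m[0],m[1],.115,1.455))
"
```

```text
[ 0.4214685  -0.06513844  0.02      ] [ 0.4769867  -0.07274907  0.02      ] 0.05603741207282418 -0.13623440499130463
[ 0.44542482 -0.09668432  0.02      ]
row [-0.22  1.62  0.17] -0.001 step mm 16
row [-0.21  1.62 14.17] -0.001 step mm 143
```

Call:
send_rows:
  rows:
    - [-0.1,0.6,1,0,-1]
    - [-0.2,1.2,2.5,0.015,-1]
    - [-0.25,1.6,4.5,0.015,-1]
    - [-0.25,1.6,7,0.015,-1]
    - [-0.25,1.6,9.5,0.015,-1]
    - [-0.25,1.6,12,0.015,-1]
    - [-0.25,1.6,13.5,0.015,-1]
    - [-0.25,1.6,14,0.015,-1]
    - [-0.25,1.6,14,0.015,-1]

```text
t: 30.75
tcp_pos: [0.426, -0.0939, 0.135]
eef_rot: [3.125, 0.002, 1.438]
contact_force: [0.5, -0.1, -1.2]
width: 0.0204
```

```bash
python3 -c "
from h import *
s=st()
c=cap('scene'); w=cap('wrist','w24.png'); T=cap('top')
cv2.imwrite('pics/s24.png',np.hstack([cv2.resize(c['img'][120:200,240:346],(400,300)),cv2.resize(w['img'],(400,300))]))
plan((.445,-.097,.1024,1.435))
"
```

```text
t 30.75 [ 0.426  -0.0939  0.135 ] [3.125e+00 2.000e-03 1.438e+00] F [ 0.5 -0.1 -1.2] w 0.0204 q7 -0.43
row [-0.02  1.72  3.38] 0.002 step mm 38
```

View pics/s24.png

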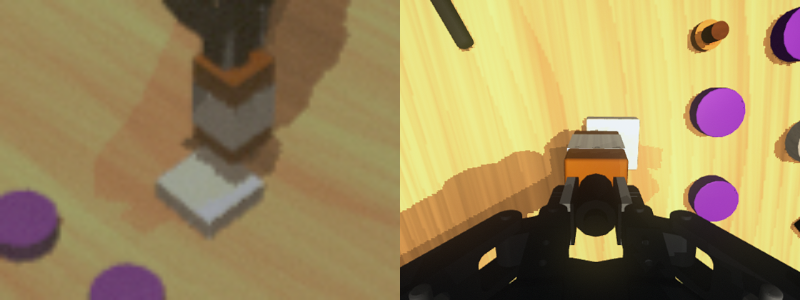

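```bash
python3 -c "
from h import *
s=st(); print(s['q'].round(3), s['qvel'].round(2))
"
```

```text
t 30.9 [ 0.4274 -0.0943  0.1358] [3.123e+00 1.000e-03 1.437e+00] F [ 0.1  0.1 -2. ] w 0.0208 q7 -0.43
[-1.564 -0.41   1.569  2.229  0.513  0.96  -0.434] [ 0. -0.  0. -0. -0.  0. -0.]
```

Call:
send_rows:
  rows:
    - [0,0.5,-2,0,-1]
    - [0,2,-5,0,-1]
    - [0,4,-8,0,-1]
    - [0,6.5,-11,0,-1]
    - [0,9,-12,0,-1]
    - [0,12,-12,0,-1]
    - [0,15,-12,0,-1]
    - [0,18,-12,0,-1]
    - [0,19.5,-12,0,-1]
    - [0,20,-12,0,-1]

```text
t: 31.9
tcp_pos: [0.5393, -0.1048, 0.2917]
eef_rot: [3.088, 0.004, 1.437]
contact_force: [0.1, -0.4, -2.1]
width: 0.0209
```

```bash
python3 -c "
from h import *
s=st(); print(s['q'].round(3), s['qvel'].round(2))
"
```

```text
t 31.9 [ 0.5393 -0.1048  0.2917] [3.088 0.004 1.437] F [ 0.1 -0.4 -2.1] w 0.0209 q7 -0.37
[-1.681 -0.41   1.57   1.851  0.448  1.266 -0.366] [-0.03  0.    0.   -0.05 -0.01  0.05  0.  ]
```

Call:
send_rows:
  rows:
    - [-1.5,0,0,0,-1]
    - [-4,0,0,0,-1]
    - [-7.5,0,0,0,-1]
    - [-11,0,0,0,-1]
    - [-14.5,-0.4,0,0,-1]
    - [-18,-0.7,0,0,-1]
    - [-21.5,-1,0,0,-1]
    - [-25,-1.2,0,0,-1]
    - [-27.5,-1.2,0,0,-1]
    - [-28.5,-1.2,0,0,-1]

```text
t: 32.9
tcp_pos: [0.4462, -0.3518, 0.313]
eef_rot: [3.056, 0.023, 1.433]
contact_force: [0.9, 0.5, -1.5]
width: 0.0208
```

```bash
python3 -c "
from h import *
s=st(); print(s['q'].round(3), s['qvel'].round(2))
"
```

```text
t 32.9 [ 0.4462 -0.3518  0.313 ] [3.056 0.023 1.433] F [ 0.9  0.5 -1.5] w 0.0208 q7 0.13
[-1.205 -0.411  1.571  1.805  0.434  1.269  0.13 ] [ 0.14  0.01 -0.   -0.02 -0.02  0.    0.17]
```

```bash
python3 -c "
from h import *
plan((.52,-.3,.27,1.437),(.6,-.15,.27,1.437),(.6,0,.27,1.437))
"
```

```text
row [6.24 6.22 4.7 ] -0.004 step mm 100
row [22.2  12.08  4.83] -0.004 step mm 170
row [37.05 10.05  4.31] -0.004 step mm 150
```

Call:
send_rows:
  rows:
    - [2,2,1,0,-1]
    - [5,5,2,0,-1]
    - [8,6.5,3,0,-1]
    - [11,8,3,0,-1]
    - [14,9,3,0,-1]
    - [17,10,3,0,-1]
    - [20,11,3,0,-1]
    - [23,11.5,3,0,-1]
    - [25,12,3,0,-1]
    - [26,12,3,0,-1]

```text
t: 33.9
tcp_pos: [0.5654, -0.0991, 0.3036]
eef_rot: [3.024, 0.024, 1.44]
contact_force: [0.5, 0.2, -1.5]
width: 0.0207
```

```bash
python3 -c "
from h import *
s=st(); print(s['q'].round(3), s['qvel'].round(2))
"
```

```text
t 33.9 [ 0.5654 -0.0991  0.3036] [3.024 0.024 1.44 ] F [ 0.5  0.2 -1.5] w 0.0207 q7 -0.4
[-1.715 -0.41   1.568  1.83   0.492  1.235 -0.4  ] [-0.14 -0.01  0.03  0.    0.03  0.02 -0.16]
```

Call:
send_rows:
  rows:
    - [0,0,0,-0.1,-1]
    - [0,0,0,-0.25,-1]
    - [0,0,0,-0.4,-1]
    - [0,0,0,-0.55,-1]
    - [0,0,0,-0.7,-1]
    - [0,0,0,-0.85,-1]
    - [0,0,0,-1,-1]
    - [0,0,0,-1.15,-1]
    - [0,0,0,-1.25,-1]
    - [0,0,0,-1.3,-1]

```text
t: 34.9
tcp_pos: [0.565, -0.1031, 0.3032]
eef_rot: [3.134, 0.119, 2.739]
contact_force: [-0.1, -0.1, -1.9]
width: 0.0203
```

```bash
python3 -c "
from h import *
s=st(); print(s['q'].round(3), s['qvel'].round(2))
plan((.5,.3,.29,s['eef_rot'][2]))
"
```

```text
t 34.9 [ 0.565  -0.1031  0.3032] [3.134 0.119 2.739] F [-0.1 -0.1 -1.9] w 0.0203 q7 0.9
[-1.711 -0.411  1.571  1.829  0.493  1.236  0.904] [ 0.   -0.   -0.   -0.   -0.    0.    0.47]
row [21.79 34.54 -1.01] -0.0 step mm 408
```

Call:
send_rows:
  rows:
    - [1,1.5,0,0,-1]
    - [3,4.5,0,0,-1]
    - [5,8,0,0,-1]
    - [7.2,11.5,0,0,-1]
    - [9.5,15,0,0,-1]
    - [11.7,18.5,0,0,-1]
    - [14,22,0,0,-1]
    - [16,25.5,0,0,-1]
    - [18,28.5,0,0,-1]
    - [19,30,0,0,-1]

```text
t: 35.9
tcp_pos: [0.499, 0.2494, 0.2877]
eef_rot: [3.125, 0.123, 2.743]
contact_force: [-0.4, 1.4, -2.2]
width: 0.0207
```

```bash
python3 -c "
from h import *
s=st(); print(s['q'].round(3), s['qvel'].round(2))
plan((.4,.45,.29,s['eef_rot'][2]))
"
```

```text
t 35.9 [0.499  0.2494 0.2877] [3.125 0.123 2.743] F [-0.4  1.4 -2.2] w 0.0207 q7 0.21
[-2.379 -0.41   1.566  1.866  0.547  1.259  0.205] [-0.28  0.    0.02 -0.01  0.04  0.03 -0.29]
row [16.76 14.68 -2.06] -0.0 step mm 224
```

```bash
cat > fk.py <<'E'
import numpy as np
from scipy.spatial.transform import Rotation as Ro
from scipy.optimize import least_squares
D=[([-1.36578714,.38387445,.04385596,1.59959264,-.01789254,1.16121963,-.04993443],[.19356747,.61950318,.2298534],[-3.13889,.00016,2.83881]),
([-1.564,-0.41,1.569,2.229,0.513,0.96,-0.434],[.4274,-.0943,.1358],[3.123,.001,1.437]),
([-1.681,-0.41,1.57,1.851,0.448,1.266,-0.366],[.5393,-.1048,.2917],[3.088,.004,1.437]),
([-1.205,-0.411,1.571,1.805,0.434,1.269,0.13],[.4462,-.3518,.313],[3.056,.023,1.433]),
([-1.715,-0.41,1.568,1.83,0.492,1.235,-0.4],[.5654,-.0991,.3036],[3.024,.024,1.44]),
([-1.711,-0.411,1.571,1.829,0.493,1.236,0.904],[.565,-.1031,.3032],[3.134,.119,2.739]),
([-2.379,-0.41,1.566,1.866,0.547,1.259,0.205],[.499,.2494,.2877],[3.125,.123,2.743])]
def mk(sg):
    def fk(q,p):
        h,a1,L1,a2,L2,a3,L3,b0,b7=p[:9]
        y=lambda t:Ro.from_euler('y',t); z=lambda t:Ro.from_euler('z',t)
        R=z(sg[0]*q[0]+b0); P=np.array([0,0,h])
        R=R*y(q[1])*z(sg[1]*q[2]); P=P+R.apply([a1,0,L1])
        R=R*y(q[3])*z(sg[2]*q[4]); P=P+R.apply([a2,0,L2])
        R=R*y(q[5])*z(sg[3]*q[6]+b7); P=P+R.apply([0,a3,L3]) if False else P+R.apply([0,0,L3])
        return P,R
    return fk
if __name__=='__main__':
    import itertools
    best=[]
    for sg in itertools.product([1,-1],repeat=4):
        fk=mk(sg)
        def f(p):
            r=[]
            for q,t,e in D:
                P,R=fk(q,p); r+=list((P-t)*5); r+=list((R.inv()*Ro.from_euler('xyz',e)).as_rotvec())
            return np.array(r+[p[5]])
        for b in (0,2,-2):
          for b7 in (0,1.6,3.1,-1.6):
            s=least_squares(f,[.3,0,.4,0,.35,0,.2,b,b7],max_nfev=150); best.append((s.cost,sg,s.x.round(3).tolist()))
    best.sort(key=lambda a:a[0]); print(*best[:4],sep='\n')
E
timeout 250 python3 fk.py
```

```text
(np.float64(0.0050024083997047145), (-1, -1, -1, -1), [0.383, 0.017, 0.45, 0.013, 0.521, 0.0, 0.358, -0.064, 1.507])
(np.float64(0.005002408399704745), (-1, -1, -1, -1), [0.383, 0.017, 0.45, 0.013, 0.521, 0.0, 0.358, -0.064, -4.776])
(np.float64(0.005002408399704796), (-1, -1, -1, -1), [0.383, 0.017, 0.45, 0.013, 0.521, -0.0, 0.358, -0.064, 1.507])
(np.float64(0.005002408399704846), (-1, -1, -1, -1), [0.383, 0.017, 0.45, 0.013, 0.521, -0.0, 0.358, -0.064, 1.507])
```

```bash
cat > fk2.py <<'E'
from fk import *
fk0=mk((-1,-1,-1,-1))
def fkp(q,p):
    q=np.array(q)+np.concatenate([[0],p[9:14],[0]]); 
    P,R=fk0(q,p); return P,R
def fit():
    def f(p):
        r=[]
        for q,t,e in D:
            P,R=fkp(q,p); r+=list((P-t)*5); r+=list((R.inv()*Ro.from_euler('xyz',e)).as_rotvec())
        return np.array(r+list(p[9:14]*.1)+[p[5]])
    s=least_squares(f,[.383,.017,.45,.013,.521,0,.358,-.06,1.51]+[0]*5); 
    return s
if __name__=='__main__':
    s=fit(); print(s.cost,s.x.round(3)); r=s.fun[:42].reshape(7,6); print((r[:,:3]*200).round(1)); print(r[:,3:].round(3))
    np.save('p.npy',s.x)
E
python3 fk2.py
```

```text
0.001108336344885761 [ 0.342  0.032  0.423  0.059  0.519  0.     0.272 -0.081  1.503 -0.03
 -0.028 -0.044  0.018  0.055]
[[-0.2  1.2 -2.2]
 [-1.   4.5  1.6]
 [ 1.7  0.8  0.3]
 [ 0.1 -1.   0. ]
 [-1.2 -1.4 -0.1]
 [-1.3 -1.7 -0.1]
 [ 0.4 -0.4  0.5]]
[[ 0.018  0.006  0.02 ]
 [ 0.003  0.003  0.003]
 [-0.002 -0.002 -0.003]
 [-0.002 -0.    -0.004]
 [-0.004  0.003 -0.004]
 [-0.004 -0.004 -0.005]
 [-0.007 -0.004 -0.007]]
```

```bash
cat > sim.py <<'E'
from fk2 import *
p=np.load('p.npy'); lo=np.array([-2.61,-.41,-1.48,0,-1.57,.05,-2.85]);hi=np.array([2.61,2.15,1.57,2.5,4.71,1.97,2.85])
def err(q,T,Rt):
    P,R=fkp(q,p); return np.concatenate([T-P,(Rt*R.inv()).as_rotvec()])
def jac(q,T,Rt):
    e=err(q,T,Rt); return np.stack([(e-err(q+np.eye(7)[i]*1e-5,T,Rt))/1e-5 for i in range(7)],1)
def step(q,T,Rt,lam=1e-3,it=6):
    from scipy.optimize import lsq_linear
    for _ in range(it):
        e=err(q,T,Rt); 
        if np.linalg.norm(e)<1e-4: break
        J=jac(q,T,Rt)
        A=np.vstack([J,lam*np.eye(7)]); b=np.concatenate([e,np.zeros(7)])
        dq=lsq_linear(A,b,(np.minimum(lo-q,0)-1e-9,np.maximum(hi-q,0)+1e-9)).x
        q=np.clip(q+dq,lo,hi)
    return q
def go(q,w,ds=.03):
    P,R=fkp(q,p); T=np.array(w[:3]); Rt=Ro.from_euler('xyz',[np.pi,0,w[3]])
    n=int(max(np.linalg.norm(T-P)/ds,np.linalg.norm((Rt*R.inv()).as_rotvec())/.12))+1
    rv=(Rt*R.inv()).as_rotvec()
    for i in range(1,n+1): q=step(q,P+(T-P)*i/n,Ro.from_rotvec(rv*i/n)*R)
    return q
if __name__=='__main__':
    q=np.array(D[0][0])
    H=[(.45,.25,.28,2.797),(.482,-.313,.281,2.797,1.92),(.484,-.306,.0865,2.797,2.09),(.484,-.306,.206,2.797,1.97),(.663,-.129,.1815,2.797,1.66),(.667,-.124,.023,2.8,1.74),(.67,-.126,.18,2.8,1.66),(.481,-.31,.193,2.8,1.99),(.4827,-.315,.049,2.8),(.482,-.315,.199,2.8,2.0),(.444,.1286,.1964,2.8,.9),(.4446,.131,.025,2.8,1.13),(.4468,.132,.189,2.8,.91),(.4814,-.3104,.1833,2.8,2.03),(.485,-.316,.0136,2.8),(.4851,-.3175,.1249,2.8,2.1),(.64,.065,.196,-2.98,1.82),(.67,.117,.183,-2.844,1.88),(.6685,.124,.034,-2.844,1.95),(.67,.124,.2385,-2.844,1.86),(.4822,.347,.2476,1.992,0),(.49,.341,.248,1.724,-.22),(.488,.346,.087,1.724,-.1),(.489,.346,.259,1.724,-.24),(.448,-.043,.255,1.45),(.429,-.094,.256,1.45,-.3)]
    for w in H:
        q=go(q,w); print(w,q.round(2))
E
python3 sim.py
```

```text
(0.45, 0.25, 0.28, 2.797) [-0.93  0.05  0.38  1.91 -0.02  1.21  0.66]
(0.482, -0.313, 0.281, 2.797, 1.92) [-0.35  0.26  0.97  1.75 -0.21  1.24  1.88]
(0.484, -0.306, 0.0865, 2.797, 2.09) [-0.19  0.56  0.84  1.87 -0.47  0.92  2.05]
(0.484, -0.306, 0.206, 2.797, 1.97) [-0.31  0.36  0.94  1.82 -0.3   1.11  1.93]
(0.663, -0.129, 0.1815, 2.797, 1.66) [-0.46  0.61  0.79  1.55 -0.43  1.17  1.6 ]
(0.667, -0.124, 0.023, 2.8, 1.74) [-0.38  0.82  0.69  1.57 -0.56  0.96  1.67]
(0.67, -0.126, 0.18, 2.8, 1.66) [-0.46  0.62  0.79  1.53 -0.44  1.18  1.6 ]
(0.481, -0.31, 0.193, 2.8, 1.99) [-0.29  0.38  0.93  1.83 -0.32  1.09  1.96]
(0.4827, -0.315, 0.049, 2.8) [-0.14  0.63  0.8   1.87 -0.53  0.88  2.1 ]
(0.482, -0.315, 0.199, 2.8, 2.0) [-0.29  0.39  0.94  1.82 -0.32  1.11  1.96]
(0.444, 0.1286, 0.1964, 2.8, 0.9) [-0.96  0.03  0.63  2.1  -0.02  1.02  0.88]
(0.4446, 0.131, 0.025, 2.8, 1.13) [-0.86  0.42  0.57  2.14 -0.32  0.67  1.12]
(0.4468, 0.132, 0.189, 2.8, 0.91) [-0.99  0.06  0.66  2.1  -0.04  1.01  0.89]
(0.4814, -0.3104, 0.1833, 2.8, 2.03) [-0.31  0.41  0.97  1.84 -0.36  1.08  1.98]
(0.485, -0.3
[... 226 characters left out ...]
0.117, 0.183, -2.844, 1.88) [-0.73  0.58  0.67  1.53 -0.36  1.16  1.83]
(0.6685, 0.124, 0.034, -2.844, 1.95) [-0.68  0.78  0.59  1.56 -0.46  0.95  1.88]
(0.67, 0.124, 0.2385, -2.844, 1.86) [-0.76  0.52  0.69  1.49 -0.32  1.25  1.8 ]
(0.4822, 0.347, 0.2476, 1.992, 0) [-1.41  0.33  0.85  1.73 -0.25  1.19 -0.11]
(0.49, 0.341, 0.248, 1.724, -0.22) [-1.43  0.35  0.89  1.73 -0.27  1.2  -0.34]
(0.488, 0.346, 0.087, 1.724, -0.1) [-1.31  0.59  0.78  1.8  -0.46  0.95 -0.22]
(0.489, 0.346, 0.259, 1.724, -0.24) [-1.44  0.35  0.9   1.71 -0.27  1.22 -0.35]
(0.448, -0.043, 0.255, 1.45) [-1.23 -0.26  1.14  2.09  0.26  1.18 -0.33]
(0.429, -0.094, 0.256, 1.45, -0.3) [-1.14 -0.35  1.13  2.12  0.34  1.21 -0.28]
```

```bash
cat > srch.py <<'E'
from sim import *
import sys,time
q0=np.array([-2.379,-0.41,1.566,1.866,0.547,1.259,0.205])
rng=np.random.default_rng(int(sys.argv[1])); t0=time.time(); best=[]
def tilt(q): P,R=fkp(q,p); return np.arccos(np.clip(-R.as_matrix()[2,2],-1,1))
while time.time()-t0<150:
    k=rng.integers(1,4); w=[]
    yaw=2.743
    for _ in range(k):
        r=rng.uniform(.45,.75);a=rng.uniform(-.8,1.2); yaw=rng.uniform(-.3,4.2)
        w.append((r*np.cos(a),r*np.sin(a),rng.uniform(.25,.40),yaw))
    yf=1.435+np.pi/2*rng.integers(-1,2)
    q=q0; mt=0; ok=True
    for x in w+[(.445,-.097,.25,yf),(.445,-.097,.1024,yf)]:
        # rotate linear
        q=go(q,x,.05); mt=max(mt,tilt(q))
        if mt>.3: ok=False;break
    if not ok: continue
    P,R=fkp(q,p); e=np.linalg.norm(P-[.445,-.097,.1024])*5+tilt(q)
    mar=min((q-lo).min(),(hi-q).min())
    best.append((e-min(mar,.2),e,mar,mt,[tuple(np.round(x,3)) for x in w],yf,q.round(2)))
best.sort(key=lambda b:b[0])
print(len(best)); 
for b in best[:2]: print(b)
E
for i in 1 2 3 4; do python3 srch.py $i > o$i & done; wait; cat o*
```

```text
127
(np.float64(-0.19999995178736485), np.float64(4.821263516762891e-08), np.float64(0.21293677918249165), np.float64(0.24039451561825934), [(np.float64(0.488), np.float64(-0.417), np.float64(0.262), np.float64(0.008)), (np.float64(0.499), np.float64(0.184), np.float64(0.29), np.float64(3.325))], np.float64(-0.1357963267948965), array([ 1.3 ,  0.46, -1.27,  2.17,  0.5 ,  0.9 , -1.98]))
(np.float64(-0.19999993215887674), np.float64(6.784112328710276e-08), np.float64(0.3338157040971894), np.float64(0.011770757636936203), [(np.float64(0.505), np.float64(-0.297), np.float64(0.281), np.float64(1.514))], np.float64(-0.1357963267948965), array([-0.86,  0.33,  1.11,  2.17, -0.36,  0.85, -1.28]))
130
(np.float64(-0.19999993840248478), np.float64(6.159751522849388e-08), np.float64(0.2473417778751945), np.float64(0.04301843225874241), [(np.float64(0.609), np.float64(0.271), np.float64(0.297), np.float64(3.195)), (np.float64(0.566), np.float64(-0.359), np.float64(0.396), np.float64(2.642)), (np.float64(0.704), np.float64(-0.226), np.float64(0.339), np.float64(3.752))], np.float64(3.0057963267948
[... 1424 characters left out ...]
437), [(np.float64(0.704), np.float64(-0.06), np.float64(0.256), np.float64(3.34)), (np.float64(0.519), np.float64(-0.021), np.float64(0.316), np.float64(1.8)), (np.float64(0.69), np.float64(-0.202), np.float64(0.38), np.float64(0.506))], np.float64(3.0057963267948966), array([-1.01,  0.43,  1.29,  2.17, -0.5 ,  0.89,  1.97]))
(np.float64(-0.1999999255473932), np.float64(7.445260681102313e-08), np.float64(0.2755614124038417), np.float64(0.026728821867125916), [(np.float64(0.537), np.float64(-0.386), np.float64(0.306), np.float64(2.602)), (np.float64(0.595), np.float64(-0.077), np.float64(0.335), np.float64(2.553))], np.float64(1.435), array([-1.01,  0.44,  1.29,  2.17, -0.5 ,  0.89,  0.41]))
```

Call:
send_rows:
  rows:
    - [0,0,0,0,-1]
    - [0,0,0,0,-1]
    - [0,0,0,0,-1]
    - [0,0,0,0,-1]

```text
t: 36.3
tcp_pos: [0.503, 0.2425, 0.2874]
eef_rot: [3.128, 0.124, 2.734]
contact_force: [-0.2, -0.3, -2.1]
width: 0.0205
```

```bash
python3 -c "
from h import *
s=st(); print(s['q'].round(3), s['qvel'].round(2))
"
```

```text
t 36.3 [0.503  0.2425 0.2874] [3.128 0.124 2.734] F [-0.2 -0.3 -2.1] w 0.0205 q7 0.21
[-2.37  -0.41   1.571  1.865  0.55   1.26   0.209] [-0. -0.  0. -0. -0. -0.  0.]
```

```bash
cat > sim2.py <<'E'
from sim import *
def step2(q,T,Rt,lam=1e-3,it=1):
    for _ in range(it):
        e=err(q,T,Rt); J=jac(q,T,Rt)
        dq=J.T@np.linalg.solve(J@J.T+lam**2*np.eye(6),e); n=np.abs(dq).max(); dq*=min(1,.2/n) if n>0 else 1
        q=np.clip(q+dq,lo,hi)
    return q
# rows tests: commanded pose persists
def run(q,Tc,yaw,rows,it,mode):
    # returns q and commanded
    P0=np.array(Tc);y0=yaw;R0=Ro.from_euler('xyz',[np.pi,0,y0])
    for r in rows:
        T=P0+R0.apply(np.array(r[:3])/100); Y=y0-r[3]
        q=step2(q,T,Ro.from_euler('xyz',[np.pi,0,Y]),it=it)
    return q,T,Y
C=[[[-0.1,0.6,1,0],[-0.2,1.2,2.5,0.015],[-0.25,1.6,4.5,.015],[-0.25,1.6,7,.015],[-0.25,1.6,9.5,.015],[-0.25,1.6,12,.015],[-0.25,1.6,13.5,.015],[-0.25,1.6,14,.015],[-0.25,1.6,14,.015]],
[[0,.5,-2,0],[0,2,-5,0],[0,4,-8,0],[0,6.5,-11,0],[0,9,-12,0],[0,12,-12,0],[0,15,-12,0],[0,18,-12,0],[0,19.5,-12,0],[0,20,-12,0]],
[[-1.5,0,0,0],[-4,0,0,0],[-7.5,0,0,0],[-11,0,0,0],[-14.5,-.4,0,0],[-18,-.7,0,0],[-21.5,-1,0,0],[-25,-1.2,0,0],[-27.5,-1.2,0,0],[-28.5,-1.2,0,0]],
[[2,2,1,0],[5,5,2,0],[8,6.5,3,0],[11,8,3,0],[14,9,3,0],[17,10,3,0],[20,11,3,0],[23,11.5,3,0],[25,12,3,0],[26,12,3,0]],
[[0,0,0,-a] for a in(.1,.25,.4,.55,.7,.85,1,1.15,1.25,1.3)],
[[1,1.5,0,0],[3,4.5,0,0],[5,8,0,0],[7.2,11.5,0,0],[9.5,15,0,0],[11.7,18.5,0,0],[14,22,0,0],[16,25.5,0,0],[18,28.5,0,0],[19,30,0,0]]]
if __name__=='__main__':
    q0=np.array([-1.14,-.35,1.13,2.12,.34,1.21,-.28])
    # estimate real q at t 29.75 from approach with bigger q3
    for qi in (q0,):
      for mode in('persist','reset'):
        q=qi;T=np.array([.4291,-.0937,.2562]);Y=1.452
        for rows in C:
            if mode=='reset': P,R=fkp(q,p); T=P
            q,T,Y=run(q,T,Y,rows,3,mode); P,R=fkp(q,p); print(mode,q.round(2),P.round(3),T.round(3))
E
python3 sim2.py
```

```text
persist [-1.73 -0.41  1.57  2.19  0.57  0.96 -0.47] [ 0.464 -0.04   0.152] [ 0.445 -0.098  0.116]
persist [-2.09 -0.41  1.57  1.72  0.65  1.29 -0.46] [0.623 0.054 0.364] [ 0.643 -0.125  0.236]
persist [-1.79 -0.41  1.57  1.63  0.72  1.32 -0.06] [ 0.636 -0.169  0.413] [ 0.593 -0.406  0.236]
persist [-2.25 -0.41  1.57  1.61  0.77  1.28 -0.46] [0.667 0.119 0.429] [ 0.747 -0.164  0.206]
persist [-2.25 -0.41  1.57  1.61  0.78  1.28  0.82] [0.67  0.115 0.431] [ 0.747 -0.164  0.206]
persist [-2.61 -0.41  1.57  1.65  0.76  1.29  0.35] [0.565 0.348 0.409] [0.69  0.187 0.206]
reset [-1.73 -0.41  1.57  2.2   0.57  0.95 -0.47] [ 0.463 -0.039  0.15 ] [ 0.443 -0.098  0.115]
reset [-2.18 -0.41  1.57  1.65  0.64  1.36 -0.54] [0.623 0.102 0.394] [ 0.661 -0.066  0.27 ]
reset [-1.76 -0.41  1.57  1.57  0.48  1.54 -0.25] [ 0.579 -0.136  0.423] [ 0.573 -0.179  0.394]
reset [-2.57 -0.41  1.57  1.32  0.71  1.61 -0.74] [0.608 0.266 0.552] [0.733 0.105 0.393]
reset [-2.61 -0.41  1.57  1.11  0.67  1.9   0.32] [0.578 0.227 0.64 ] [0.608 0.266 0.552]
reset [-2.61 -0.41  1.57  0.89  0.83  1.97 -0.1 ] [0.616 0.142 0.738] [0.521 0.578 0.64 ]
```

```bash
cat > esc.py <<'E'
from sim import *
q=np.array([-2.37,-.41,1.571,1.865,.55,1.26,.209])
for qq in (q,np.array([-1.711,-.411,1.571,1.829,.493,1.236,.904]),np.array([-1.205,-.411,1.571,1.805,.434,1.269,.13])):
    P,R=fkp(qq,p); J=jac(qq,P,R); U,S,V=np.linalg.svd(J); print('sv',S.round(3),'null',V[-1].round(2))
    Ji=np.linalg.pinv(J)
    print('dq2 per world x,y,z(m), rz',Ji[1,[0,1,2,5]].round(2),'rx,ry',Ji[1,3:5].round(2)); print('dq3',Ji[2,[0,1,2,5]].round(2),Ji[2,3:5].round(2)); print('dq1',Ji[0,[0,1,2,5]].round(2))
    d=V[-1]
E
python3 esc.py
```

```text
sv [1.854 1.547 1.441 0.462 0.338 0.124] null [-0.04  0.57  0.36 -0.04 -0.57 -0.24  0.4 ]
dq2 per world x,y,z(m), rz [-1.36 -0.24  0.62 -0.23] rx,ry [-0.29 -0.61]
dq3 [ 3.58  2.22 -2.05 -0.27] [-0.79  0.81]
dq1 [-3.52 -4.04  1.79  0.19]
sv [1.858 1.551 1.442 0.467 0.34  0.125] null [-0.03  0.56  0.37 -0.03 -0.59 -0.22  0.41]
dq2 per world x,y,z(m), rz [-1.18  0.69  0.57 -0.28] rx,ry [-0.62 -0.28]
dq3 [ 4.19 -0.44 -1.89 -0.21] [-0.1   1.11]
dq1 [-5.29 -0.98  1.61  0.11]
sv [1.854 1.549 1.44  0.471 0.344 0.126] null [-0.03  0.56  0.37 -0.03 -0.58 -0.19  0.41]
dq2 per world x,y,z(m), rz [-0.69  1.16  0.57 -0.29] rx,ry [-0.67  0.07]
dq3 [ 3.46 -2.43 -1.77 -0.15] [0.5  1.02]
dq1 [-5.11  1.75  1.49  0.02]
```

Call:
send_rows:
  rows:
    - [0.6,-0.7,-1,0,-1]
    - [1.3,-1.5,-2,0,-1]
    - [2.3,-2.6,-3.5,0,-1]
    - [3.3,-3.8,-5,0,-1]
    - [4.3,-5,-6.5,0,-1]
    - [5.3,-6,-8,0,-1]
    - [6,-7,-9,0,-1]
    - [6.5,-7.5,-10,0,-1]
    - [6.5,-7.5,-10,0,-1]
    - [6.5,-7.5,-10,0,-1]

```text
t: 37.3
tcp_pos: [0.4024, 0.2032, 0.3775]
eef_rot: [3.127, 0.125, 2.735]
contact_force: [0.6, -0.9, -2.1]
width: 0.021
```

```bash
python3 -c "
from h import *
s=st(); print(s['q'].round(3), s['qvel'].round(2))
"
```

```text
t 37.3 [0.4024 0.2032 0.3775] [3.127 0.125 2.735] F [ 0.6 -0.9 -2.1] w 0.021 q7 0.21
[-1.737 -0.39   0.864  1.937  0.415  1.43   0.209] [-0.02  0.    0.02  0.01  0.   -0.   -0.  ]
```

```bash
cat > path.py <<'E'
from sim import *
q0=np.array([-1.737,-.39,.864,1.937,.415,1.43,.209])
Rm=Ro.from_euler('xyz',[3.127,.125,2.735]); P0,R0=fkp(q0,p); print(P0,(R0.inv()*Rm).as_rotvec())
def go2(q,T,tw,ds=.03):
    P,R=fkp(q,p); T=np.array(T); n=int(max(np.linalg.norm(T-P)/ds,abs(tw)/.1))+1; mm=9
    for i in range(1,n+1):
        q=step(q,P+(T-P)*i/n,R*Ro.from_euler('z',tw*i/n),it=3); mm=min(mm,(q-lo).min(),(hi-q).min())
    return q,mm
F=[.4356,-.093,.104]
for name,w in {'direct':[((.4356,-.093,.25),-.27),(F,0)],
 'direct_notw':[((.4356,-.093,.25),0),(F,0)],
 'twistfirst':[((.4024,.2032,.3775),-.27),((.4356,-.093,.25),0),(F,0)],
 'out':[((.5,.25,.36),0),((.55,-.1,.3),-.27),((.4356,-.093,.25),0),(F,0)],
 'low':[((.402,.203,.25),0),((.4356,-.093,.2),-.27),(F,0)],
 'far':[((.4,.3,.36),-.27),((.6,.0,.25),0),((.4356,-.093,.2),0),(F,0)],
 'over':[((.40,-.1,.35),-.27),((.45,-.3,.3),0),((.4356,-.093,.2),0),(F,0)],
 'over2':[((.40,-.1,.35),-.27),((.4,-.3,.36),0),((.6,-.2,.25),0),((.4356,-.093,.2),0),(F,0)],
 'in':[((.36,.18,.42),0),((.40,-.09,.42),-.27),((.4356,-.093,.25),0),(F,0)]}.items():
    q=q0
    print(name)
    for T,tw in w:
        q,m=go2(q,T,tw); print('   ',T,q.round(2),'margin',round(m,3),np.round(fkp(q,p)[0]-T,3))
E
python3 path.py
```

```text
[0.40912124 0.23104924 0.39335234] [ 0.00326513  0.01111388 -0.00583291]
direct
    (0.4356, -0.093, 0.25) [-1.01 -0.39  0.99  2.2   0.4   1.07  1.21] margin 0.001 [ 0. -0.  0.]
    [0.4356, -0.093, 0.104] [-1.04  0.2   1.24  2.28 -0.25  0.67  1.77] margin 0.0 [ 0. -0. -0.]
direct_notw
    (0.4356, -0.093, 0.25) [-0.99 -0.38  0.98  2.2   0.38  1.07  0.95] margin 0.001 [ 0. -0.  0.]
    [0.4356, -0.093, 0.104] [-1.29  0.41  1.57  2.3  -0.58  0.73  1.76] margin 0.0 [ 0.    -0.001  0.005]
twistfirst
    (0.4024, 0.2032, 0.3775) [-1.6  -0.41  0.78  2.    0.4   1.4   0.52] margin 0.0 [-0. -0. -0.]
    (0.4356, -0.093, 0.25) [-0.98 -0.37  0.97  2.2   0.37  1.07  1.23] margin 0.001 [ 0. -0.  0.]
    [0.4356, -0.093, 0.104] [-1.24  0.39  1.51  2.29 -0.54  0.73  2.01] margin 0.065 [-0.  0.  0.]
out
    (0.5, 0.25, 0.36) [-1.9  -0.    1.31  1.77  0.12  1.27  0.52] margin 0.085 [0. 0. 0.]
    (0.55, -0.1, 0.3) [-1.61 -0.4   1.48  1.88  0.49  1.2   1.16] margin 0.001 [ 0. -0.  0.]
    (0.4356, -0.093, 0.25) [-1.04 -0.41  1.01  2.2   0.42  1.08  1.19] margin 0.002 [ 0.  0. -0.]
    [0.4356, -0.09
[... 1344 characters left out ...]
. -0.  0.]
    (0.6, -0.2, 0.25) [-0.35  0.31  0.71  1.73 -0.23  1.05  1.83] margin 0.253 [-0. -0.  0.]
    (0.4356, -0.093, 0.2) [-0.53 -0.13  0.64  2.23  0.11  0.89  1.46] margin 0.269 [0. 0. 0.]
    [0.4356, -0.093, 0.104] [-0.52  0.11  0.69  2.27 -0.08  0.65  1.62] margin 0.225 [0. 0. 0.]
in
    (0.36, 0.18, 0.42) [-0.96 -0.41  0.27  2.02  0.19  1.45  0.43] margin 0.0 [ 0.  0. -0.]
    (0.4, -0.09, 0.42) [-1.41 -0.41  1.57  2.06  0.01  1.41  1.56] margin 0.0 [-0.014  0.044 -0.176]
    (0.4356, -0.093, 0.25) [-1.39 -0.41  1.57  1.98  0.02  1.48  1.58] margin 0.0 [-0.036  0.015  0.024]
    [0.4356, -0.093, 0.104] [-1.33 -0.41  1.57  2.18  0.06  1.27  1.62] margin 0.0 [-0.086  0.035  0.084]
```

```bash
python3 - <<'E'
s=open('fk.py').read()
s=s.replace("([-2.379,-0.41,","([-2.37,-.41,1.571,1.865,.55,1.26,.209],[.503,.2425,.2874],[3.128,.124,2.734]),\n([-1.737,-.39,.864,1.937,.415,1.43,.209],[.4024,.2032,.3775],[3.127,.125,2.735]),\n([-2.379,-0.41,").replace("0.205],[.499,.2494,.2877]","0.205],[.501,.2460,.2877]")
open('fk.py','w').write(s)
t=open('fk2.py').read().replace('fun[:42].reshape(7,6)','fun[:54].reshape(9,6)'); open('fk2.py','w').write(t)
E
python3 fk2.py
cat > srch2.py <<'E'
from sim import *
import sys,time
q0=np.array([-1.737,-.39,.864,1.937,.415,1.43,.209])
rng=np.random.default_rng(int(sys.argv[1])); t0=time.time(); best=[]
def go2(q,T,tw,ds=.04):
    P,R=fkp(q,p); T=np.array(T); n=int(max(np.linalg.norm(T-P)/ds,abs(tw)/.13))+1; mm=9
    for i in range(1,n+1):
        q=step(q,P+(T-P)*i/n,R*Ro.from_euler('z',tw*i/n),it=2); mm=min(mm,(q-lo).min(),(hi-q).min())
        if mm<.012: break
    return q,mm
P0=fkp(q0,p)[0]
while time.time()-t0<130:
    k=rng.integers(1,4); w=[]; y=0
    for _ in range(k):
        r=rng.uniform(.4,.7);a=rng.uniform(-.8,1.2); t=rng.choice([0,0,-.27,-.6,.5,1.3])-y; y+=t
        w.append(((r*np.cos(a),r*np.sin(a),rng.uniform(.25,.45)),t))
    yf=rng.choice([-.27,1.3])
    w+=[((.4356,-.093,.22),yf-y),((.4356,-.093,.104),0)]
    q=q0; ms=[]
    for x in w:
        q,m=go2(q,*x); ms.append(m)
        if m<.012: break
    if ms[-1]<.012: continue
    best.append((min(ms[1:]),ms[0],[(np.round(a,2).tolist(),round(float(b),2)) for a,b in w],yf,q.round(2)))
best.sort(key=lambda b:-b[0]-b[1]*3-0.05*(b[3]<0)+.05*len(b[2]))
print(len(best)); 
for b in best[:3]: print(b)
E
for i in 1 2 3 4; do python3 srch2.py $i > o$i & done; wait; cat o*
```

```text
0.005902622402151052 [ 0.406  0.023  0.452 -0.005  0.499  0.     0.408 -0.039  1.523 -0.013
  0.011 -0.007  0.014  0.002]
[[-1.   6.3 -5. ]
 [ 0.7  9.4  1.4]
 [-4.1  0.6 -0.8]
 [-1.4  1.2 -1.1]
 [-0.1 -2.9 -0.6]
 [-0.4 -3.2 -0.6]
 [ 1.3 -8.5 -0.2]
 [-0.7 10.   6.8]
 [-1.  -4.2  0. ]]
[[ 0.018  0.016  0.004]
 [ 0.003 -0.     0.003]
 [ 0.001  0.003 -0.001]
 [-0.001  0.006 -0.002]
 [ 0.     0.006  0.   ]
 [-0.006  0.001 -0.001]
 [-0.005  0.003 -0.001]
 [ 0.002  0.005 -0.002]
 [-0.005  0.002 -0.001]]
22
(np.float64(0.15425790590527644), np.float64(0.10578176405821571), [([0.42, 0.44, 0.4], -0.27), ([0.59, 0.36, 0.4], 0.0), ([0.44, -0.09, 0.22], 1.57), ([0.44, -0.09, 0.1], 0.0)], np.float64(1.3), array([-0.85,  0.06,  1.02,  2.34, -0.07,  0.65,  0.07]))
(np.float64(0.11666859103948046), np.float64(0.0848216109877375), [([0.62, 0.18, 0.25], 0.5), ([0.63, -0.27, 0.3], -0.77), ([0.44, -0.09, 0.22], 0.0), ([0.44, -0.09, 0.1], 0.0)], np.float64(-0.27), array([-1.06,  0.09,  1.23,  2.34, -0.13,  0.65,  1.69]))
(np.float64(0.08451767960147122), np.float64(0.12144686116565773), [([0.47, 0.42, 0.4
[... 1761 characters left out ...]
0634), [([0.45, 0.4, 0.3], 0.5), ([0.69, -0.07, 0.27], -1.1), ([0.44, -0.09, 0.22], 0.33), ([0.44, -0.09, 0.1], 0.0)], np.float64(-0.27), array([-1.14,  0.13,  1.32,  2.34, -0.19,  0.65,  1.74]))
(np.float64(0.021454498746522388), np.float64(0.11114347886079096), [([0.5, 0.36, 0.4], -0.6), ([0.44, -0.09, 0.22], 0.33), ([0.44, -0.09, 0.1], 0.0)], np.float64(-0.27), array([0.14, 0.04, 0.01, 2.34, 0.  , 0.65, 1.58]))
(np.float64(0.16434059952697488), np.float64(0.08149734052645186), [([0.62, 0.19, 0.42], 0.0), ([0.29, 0.31, 0.3], -0.6), ([0.5, 0.26, 0.43], 0.6), ([0.44, -0.09, 0.22], -0.27), ([0.44, -0.09, 0.1], 0.0)], np.float64(-0.27), array([-0.27,  0.04,  0.43,  2.34, -0.02,  0.65,  1.59]))
```

Call:
send_rows:
  rows:
    - [0.3,2,0,0,-1]
    - [0.8,5,0,0,-1]
    - [1.4,8.5,0,0,-1]
    - [2,12,0,0,-1]
    - [2.5,15,0,0,-1]
    - [3,18,0,0,-1]
    - [3.3,19.5,0,0,-1]
    - [3.4,20.3,0,0,-1]
    - [3.4,20.3,0,0,-1]

```text
t: 38.2
tcp_pos: [0.45, 0.4049, 0.3759]
eef_rot: [3.129, 0.126, 2.738]
contact_force: [-0.2, -0.8, -1.0]
width: 0.0209
```

```bash
python3 -c "
from h import *
s=st(); print(s['q'].round(3), s['qvel'].round(2))
"
```

```text
t 38.2 [0.45   0.4049 0.3759] [3.129 0.126 2.738] F [-0.2 -0.8 -1. ] w 0.0209 q7 0.53
[-1.785  0.294  1.144  1.609 -0.167  1.338  0.533] [ 0.   -0.05  0.03  0.03  0.03  0.01 -0.01]
```

```bash
cat > path2.py <<'E'
from sim import *
import sys
def go2(q,T,tw,ds=.03):
    P,R=fkp(q,p); T=np.array(T); n=int(max(np.linalg.norm(T-P)/ds,abs(tw)/.1))+1; mm=9
    for i in range(1,n+1):
        q=step(q,P+(T-P)*i/n,R*Ro.from_euler('z',tw*i/n),it=3); mm=min(mm,(q-lo).min(),(hi-q).min())
    return q,mm
q0=np.array([-1.785,.294,1.144,1.609,-.167,1.338,.533])
F=[.4356,-.093,.104]; F2=[.4356,-.093,.2]
if __name__=='__main__':
  for name,w in {'a':[((.62,.25,.33),0),((.65,-.15,.3),-.27),((.55,-.25,.28),0),(F2,0),(F,0)],
   'b':[((.62,.25,.33),-.27),((.65,-.1,.3),0),(F2,0),(F,0)],
   'c':[((.7,.2,.3),-.27),((.7,-.25,.3),0),((.45,-.3,.25),0),(F2,0),(F,0)],
   'd':[((.62,.25,.33),-.27),((.65,-.1,.3),0),((.42,-.3,.36),0),(F2,0),(F,0)],
   'e':[((.62,.25,.33),-.8),((.65,-.1,.3),0),((.45,-.3,.3),0.53),(F2,0),(F,0)],
   }.items():
    q=q0; print(name)
    for T,tw in w:
        q,m=go2(q,T,tw); print('   ',T,q.round(2),'margin',round(m,3),np.round(fkp(q,p)[0]-T,3))
E
python3 path2.py
```

```text
a
    (0.62, 0.25, 0.33) [-1.31  0.46  1.08  1.54 -0.35  1.28  0.95] margin 0.427 [-0.  0. -0.]
    (0.65, -0.15, 0.3) [-0.66  0.43  1.05  1.62 -0.41  1.2   1.89] margin 0.456 [-0.  0. -0.]
    (0.55, -0.25, 0.28) [-0.62  0.28  1.15  1.81 -0.32  1.11  2.06] margin 0.424 [-0.  0. -0.]
    [0.4356, -0.093, 0.2] [-0.91 -0.25  0.96  2.26  0.3   0.92  1.32] margin 0.156 [ 0. -0.  0.]
    [0.4356, -0.093, 0.104] [-1.02  0.07  1.19  2.34 -0.09  0.65  1.66] margin 0.159 [ 0. -0.  0.]
b
    (0.62, 0.25, 0.33) [-1.29  0.44  1.04  1.54 -0.32  1.28  1.2 ] margin 0.434 [-0.  0. -0.]
    (0.65, -0.1, 0.3) [-0.78  0.41  1.08  1.64 -0.39  1.19  1.8 ] margin 0.472 [-0.  0. -0.]
    [0.4356, -0.093, 0.2] [-1.04 -0.32  1.06  2.26  0.38  0.95  1.25] margin 0.095 [ 0. -0.  0.]
    [0.4356, -0.093, 0.104] [-1.43 -0.04  1.57  2.36 -0.05  0.22  1.89] margin 0.0 [ 0.154 -0.003  0.06 ]
c
    (0.7, 0.2, 0.3) [-1.04  0.58  0.96  1.42 -0.43  1.28  1.35] margin 0.434 [-0.  0.  0.]
    (0.7, -0.25, 0.3) [-0.36  0.6   0.96  1.4  -0.54  1.29  2.05] margin 0.569 [-0.  0. -0.]
    (0.45, -0.3, 0.25) [-0.64  0.07  1.24
[... 492 characters left out ...]
28  1.74] margin 0.065 [ 0. -0.  0.]
    [0.4356, -0.093, 0.2] [-0.82 -0.23  0.89  2.26  0.25  0.92  1.36] margin 0.059 [0. 0. 0.]
    [0.4356, -0.093, 0.104] [-0.89  0.06  1.05  2.34 -0.06  0.65  1.63] margin 0.159 [0. 0. 0.]
e
    (0.62, 0.25, 0.33) [-1.24  0.41  0.96  1.54 -0.27  1.27  1.7 ] margin 0.443 [-0.  0. -0.]
    (0.65, -0.1, 0.3) [-0.74  0.39  1.03  1.64 -0.36  1.18  2.31] margin 0.536 [-0.  0. -0.]
    (0.45, -0.3, 0.3) [-0.81 -0.1   1.32  1.92  0.06  1.12  1.93] margin 0.24 [ 0. -0.  0.]
    [0.4356, -0.093, 0.2] [-0.78 -0.21  0.86  2.26  0.23  0.91  1.38] margin 0.179 [ 0.  0. -0.]
    [0.4356, -0.093, 0.104] [-0.83  0.05  0.99  2.34 -0.05  0.65  1.63] margin 0.159 [0. 0. 0.]
```

```bash
python3 -c "
from h import *
plan((.7,.2,.31,3.005),(.7,-.25,.31,3.005))
"
```

```text
row [-29.95  -9.17  10.34] -0.267 step mm 330
row [-47.47 -50.59  12.04] -0.267 step mm 450
```

Call:
send_rows:
  rows:
    - [-2,-0.6,0.7,0,-1]
    - [-5,-1.5,1.7,-0.05,-1]
    - [-9,-2.8,3.1,-0.1,-1]
    - [-13,-4,4.5,-0.15,-1]
    - [-17,-5.2,5.9,-0.2,-1]
    - [-21,-6.4,7.2,-0.25,-1]
    - [-25,-7.6,8.6,-0.267,-1]
    - [-28,-8.6,9.7,-0.267,-1]
    - [-29.9,-9.2,10.3,-0.267,-1]
    - [-30.5,-10.5,10.4,-0.267,-1]

```text
t: 39.2
tcp_pos: [0.7005, 0.1811, 0.3096]
eef_rot: [-3.121, 0.124, 3.003]
contact_force: [-0.1, 0.5, -0.8]
width: 0.0207
```

```bash
python3 -c "
from h import *
s=st(); print(s['q'].round(3), s['qvel'].round(2))
plan((.7,-.25,.31,3.005))
"
```

```text
t 39.2 [0.7005 0.1811 0.3096] [-3.121  0.124  3.003] F [-0.1  0.5 -0.8] w 0.0207 q7 1.4
[-0.979  0.556  0.95   1.435 -0.411  1.261  1.404] [ 0.09 -0.11  0.02  0.13  0.03 -0.03  0.19]
row [ -5.89 -42.68   1.57] -0.002 step mm 431
```

Matches the model well. Continue.

Call:
send_rows:
  rows:
    - [-0.3,-2,0.1,0,-1]
    - [-0.8,-5.5,0.2,0,-1]
    - [-1.4,-10,0.4,0,-1]
    - [-2,-14.5,0.5,0,-1]
    - [-2.6,-19,0.7,0,-1]
    - [-3.2,-23.5,0.9,0,-1]
    - [-3.9,-28,1,0,-1]
    - [-4.5,-32.5,1.2,0,-1]
    - [-5.1,-37,1.4,0,-1]
    - [-5.6,-40.5,1.5,0,-1]

```text
t: 40.2
tcp_pos: [0.6984, -0.2285, 0.3107]
eef_rot: [-3.122, 0.124, 3.003]
contact_force: [0.5, 0.2, -1.7]
width: 0.0206
```

```bash
python3 -c "
from h import *
s=st(); print(s['q'].round(3), s['qvel'].round(2))
plan((.45,-.3,.25,3.005),(.4356,-.093,.2,3.005))
"
```

```text
t 40.2 [ 0.6984 -0.2285  0.3107] [-3.122  0.124  3.003] F [ 0.5  0.2 -1.7] w 0.0206 q7 2.02
[-0.363  0.562  0.937  1.419 -0.489  1.265  2.022] [ 0.68  0.21 -0.11 -0.31 -0.19  0.13  0.5 ]
row [ 24.19 -10.44   3.3 ] -0.002 step mm 266
row [29.06  9.95  7.33] -0.002 step mm 213
```

Call:
send_rows:
  rows:
    - [1.5,-0.8,0.2,0,-1]
    - [4,-2,0.5,0,-1]
    - [7.5,-3.5,1,0,-1]
    - [11,-5,1.5,0,-1]
    - [14.5,-6.5,2,0,-1]
    - [18,-8,2.4,0,-1]
    - [21,-9.2,2.8,0,-1]
    - [23,-10,3.1,0,-1]
    - [24,-10.4,3.3,0,-1]
    - [24.2,-10.4,3.3,0,-1]

```text
t: 41.2
tcp_pos: [0.4507, -0.2963, 0.2483]
eef_rot: [-3.126, 0.124, 3.004]
contact_force: [0.2, -0.5, -0.5]
width: 0.0207
```

```bash
python3 -c "
from h import *
s=st(); print(s['q'].round(3), s['qvel'].round(2))
plan((.4356,-.093,.2,3.005))
"
```

```text
t 41.2 [ 0.4507 -0.2963  0.2483] [-3.126  0.124  3.004] F [ 0.2 -0.5 -0.5] w 0.0207 q7 2.13
[-0.525  0.13   1.14   1.971 -0.189  1.006  2.13 ] [-0.04 -0.03 -0.02 -0.01  0.04 -0.02 -0.05]
row [ 4.85 19.99  3.95] -0.001 step mm 209
```

Call:
send_rows:
  rows:
    - [0.3,1.2,0.2,0,-1]
    - [0.8,3.5,0.6,0,-1]
    - [1.5,6.5,1.2,0,-1]
    - [2.3,9.5,1.8,0,-1]
    - [3,12.5,2.4,0,-1]
    - [3.8,15.5,3,0,-1]
    - [4.4,18,3.5,0,-1]
    - [4.8,19.5,3.9,0,-1]
    - [4.85,20,3.95,0,-1]
    - [4.85,20,3.95,0,-1]

```text
t: 42.2
tcp_pos: [0.4382, -0.092, 0.2002]
eef_rot: [-3.122, 0.125, 3.009]
contact_force: [-0.7, -0.1, -1.8]
width: 0.0207
```

```bash
python3 -c "
from h import *
s=st(); print(s['q'].round(3), s['qvel'].round(2))
c=cap('scene'); w=cap('wrist','w30.png'); T=cap('top')
cv2.imwrite('pics/s30.png',np.hstack([cv2.resize(c['img'][110:210,240:373],(400,300)),cv2.resize(w['img'],(400,300))]))
R=Ro.from_euler('xyz',s['eef_rot']).as_matrix(); print('toolz',R[:,2].round(3),'bottle foot',(s['tcp_pos']+.0824*R[:,2]).round(4))
import pickle; pickle.dump(w,open('w30.pkl','wb'))
"
```

```text
t 42.2 [ 0.4382 -0.092   0.2002] [-3.122  0.125  3.009] F [-0.7 -0.1 -1.8] w 0.0207 q7 1.4
[-0.794 -0.138  0.858  2.213  0.168  0.902  1.405] [ 0.02 -0.    0.04 -0.01  0.01  0.    0.01]
toolz [ 0.121 -0.035 -0.992] bottle foot [ 0.4481 -0.095   0.1185]
```

View pics/s30.png

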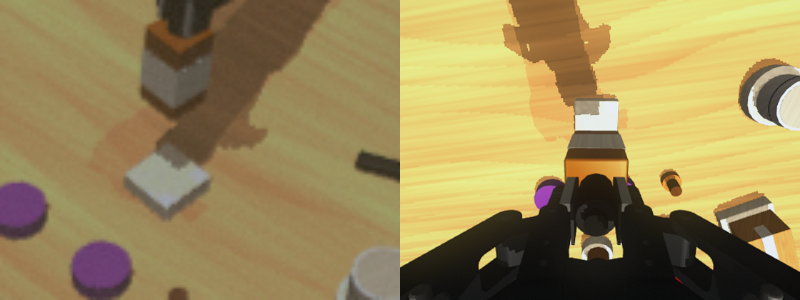

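```bash
python3 -c "
from h import *
import pickle
w=pickle.load(open('w30.pkl','rb'))
cv2.imwrite('pics/w30z.png',cv2.resize(w['img'][110:260,180:380],(800,600),interpolation=cv2.INTER_CUBIC))
a,b=onz(w,243.6,141,.02),onz(w,305.2,141,.02); e=b-a; print(a,b,np.linalg.norm(e))
n=np.array([-e[1],e[0],0])/np.linalg.norm(e); n*=np.sign(n@(onz(w,275,170,.02)-a)); print((a+b)/2+.028*n)
"
```

```text
[ 0.41386408 -0.12042878  0.02      ] [ 0.42116923 -0.06601374  0.02      ] 0.054903207716212044
[ 0.4452677  -0.09694681  0.02      ]
```

View pics/w30z.png

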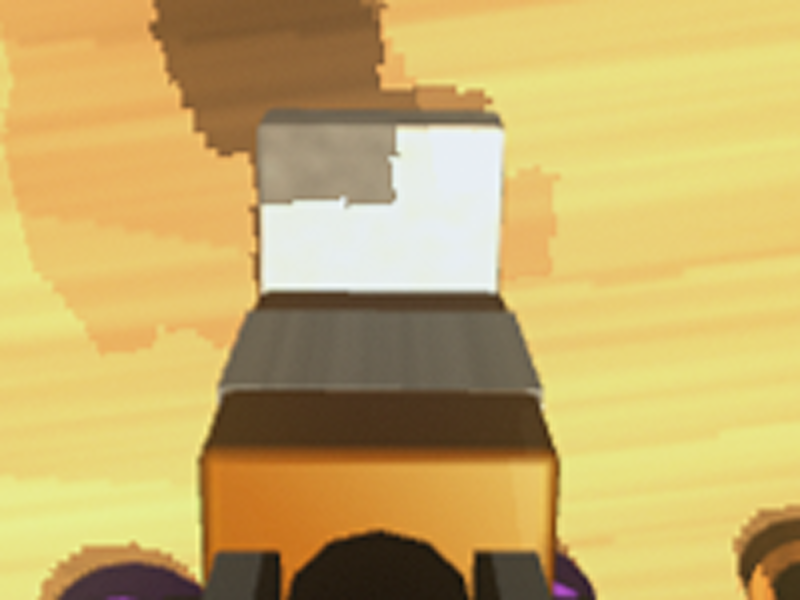

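```bash
python3 -c "
from h import *
plan((.4352,-.0941,.112,3.006),(.4352,-.0941,.104,3.006))
"
```

```text
row [1.37 0.12 8.72] -0.001 step mm 88
row [1.47 0.14 9.52] -0.001 step mm 8
```

Call:
send_rows:
  rows:
    - [0.2,0,1,0,-1]
    - [0.4,0.1,2.5,0,-1]
    - [0.7,0.1,4.3,0,-1]
    - [1,0.1,6,0,-1]
    - [1.2,0.1,7.5,0,-1]
    - [1.3,0.1,8.4,0,-1]
    - [1.4,0.1,8.7,0,-1]
    - [1.4,0.1,8.7,0,-1]
    - [1.4,0.1,8.7,0,-1]

```text
t: 43.25
tcp_pos: [0.4343, -0.0935, 0.1119]
eef_rot: [-3.123, 0.125, 3.006]
contact_force: [1.0, 0.9, -2.0]
width: 0.0206
```

```bash
python3 -c "
from h import *
s=st(); print(s['q'].round(3), s['qvel'].round(2))
c=cap('scene'); 
cv2.imwrite('pics/s31.png',cv2.resize(c['img'][120:195,245:345],(800,600),interpolation=cv2.INTER_CUBIC))
R=Ro.from_euler('xyz',s['eef_rot']).as_matrix(); print('bottle foot',(s['tcp_pos']+.0824*R[:,2]).round(4))
plan((.4352,-.0941,.104,3.006))
"
```

```text
t 43.25 [ 0.4343 -0.0935  0.1119] [-3.123  0.125  3.006] F [ 1.   0.9 -2. ] w 0.0206 q7 1.65
[-0.783  0.099  0.934  2.3   -0.101  0.66   1.654] [-0.   -0.01 -0.   -0.01  0.    0.    0.  ]
bottle foot [ 0.4443 -0.0965  0.0301]
row [ 0.03 -0.05  0.81] -0.0 step mm 8
```

View pics/s31.png

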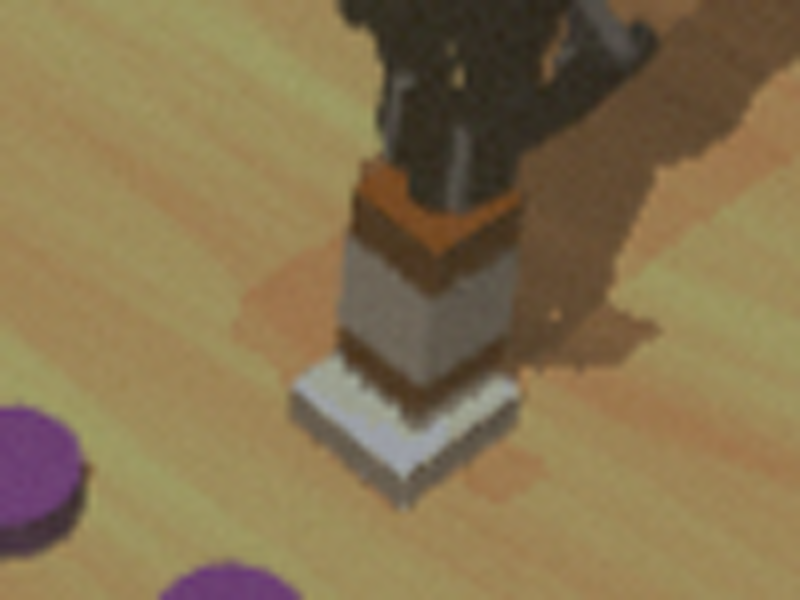

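Call:
send_rows:
  rows:
    - [0,0,0.4,0,-1]
    - [0,0,0.65,0,-1]
    - [0,0,0.75,0,-1]
    - [0,0,0.85,0,-1]
    - [0,0,0.85,0,-1]
  squeeze: 20

```text
t: 43.8
tcp_pos: [0.4356, -0.0935, 0.1037]
eef_rot: [-3.123, 0.124, 3.006]
contact_force: [-0.9, -0.4, 4.4]
width: 0.0208
```

```bash
python3 -c "
from h import *
s=st(); 
R=Ro.from_euler('xyz',s['eef_rot']).as_matrix(); print('bottle foot',(s['tcp_pos']+.0824*R[:,2]).round(4))
P=s['tcp_pos']; d=np.array([.96,-.278,0])
plan(*[tuple(P+d*a+np.array([0,0,-b]))+(3.006,) for a,b in((.004,.001),(.008,.0018),(.012,.0022))])
"
```

```text
t 43.8 [ 0.4356 -0.0935  0.1037] [-3.123  0.124  3.006] F [-0.9 -0.4  4.4] w 0.0208 q7 1.69
bottle foot [ 0.4456 -0.0964  0.0219]
row [-0.38 -0.06  0.15] 0.0 step mm 4
row [-0.76 -0.11  0.28] 0.0 step mm 4
row [-1.15 -0.17  0.37] 0.0 step mm 4
```

Call:
send_rows:
  rows:
    - [-0.2,0,0.08,0,-1]
    - [-0.4,-0.05,0.15,0,-1]
    - [-0.6,-0.1,0.22,0,-1]
    - [-0.8,-0.1,0.28,0,-1]
    - [-1,-0.15,0.33,0,-1]
    - [-1.15,-0.17,0.37,0,-1]
    - [-1.15,-0.17,0.37,0,-1]

```text
t: 44.5
tcp_pos: [0.4467, -0.0959, 0.1024]
eef_rot: [-3.126, 0.121, 3.006]
contact_force: [-8.4, 4.1, 21.5]
width: 0.0207
```

```bash
python3 -c "
from h import *
s=st(); 
c=cap('scene'); w=cap('wrist')
cv2.imwrite('pics/s32.png',np.hstack([cv2.resize(c['img'][120:195,245:345],(400,300),interpolation=cv2.INTER_CUBIC),cv2.resize(w['img'][110:260,180:380],(400,300))]))
"
```

```text
t 44.5 [ 0.4467 -0.0959  0.1024] [-3.126  0.121  3.006] F [-8.4  4.1 21.5] w 0.0207 q7 1.75
```

View pics/s32.png

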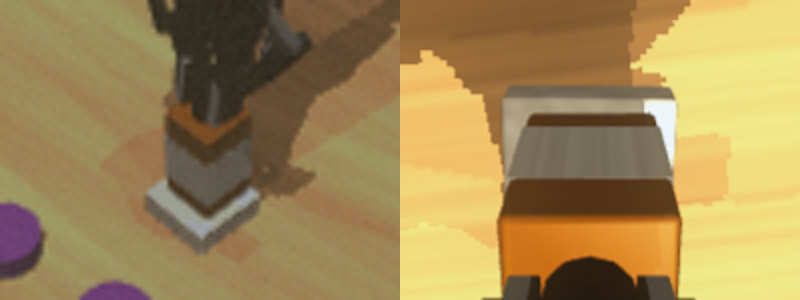

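Call:
send_rows:
  rows:
    - [-0.1,0,-0.1,0,-1]
    - [-0.1,0,-0.1,0,-1]

```text
t: 44.8
tcp_pos: [0.4475, -0.0965, 0.1023]
eef_rot: [-3.124, 0.124, 3.006]
contact_force: [-1.7, 1.1, 4.6]
width: 0.0211
```

```bash
python3 -c "
from h import *
s=st(); 
c=cap('scene'); w=cap('wrist')
cv2.imwrite('pics/s33.png',np.hstack([cv2.resize(c['img'][120:195,245:345],(400,300),interpolation=cv2.INTER_CUBIC),cv2.resize(w['img'][110:260,180:380],(400,300))]))
"
```

```text
t 44.8 [ 0.4475 -0.0965  0.1023] [-3.124  0.124  3.006] F [-1.7  1.1  4.6] w 0.0211 q7 1.74
```

View pics/s33.png

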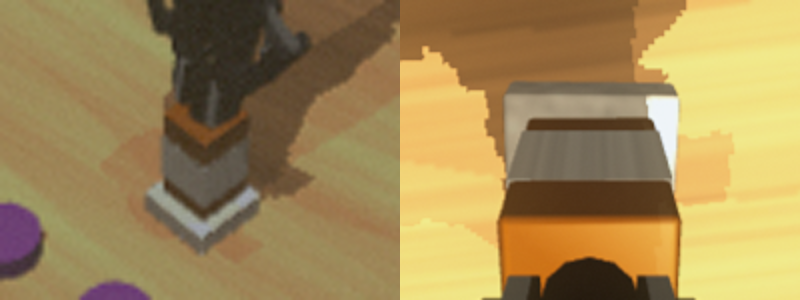

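Nearly flat with a light 4.6 N contact. Release, then back off along the tool axis.

Call:
send_rows:
  rows:
    - [0,0,0,0,-0.2]
    - [0,0,0,0,-0.05]
    - [0,0,0,0,-0.05]
    - [0,0,0,0,-0.05]
    - [0,0,0,0,-0.05]
    - [0,0,0,0,-0.05]

```text
t: 45.5
tcp_pos: [0.4474, -0.097, 0.102]
eef_rot: [-3.123, 0.124, 3.006]
contact_force: [-0.7, 0.6, -0.2]
width: 0.0407
```

```bash
python3 -c "
from h import *
s=st(); 
c=cap('scene'); w=cap('wrist')
cv2.imwrite('pics/s34.png',np.hstack([cv2.resize(c['img'][120:195,245:345],(400,300),interpolation=cv2.INTER_CUBIC),cv2.resize(w['img'],(400,300))]))
P=s['tcp_pos']; plan((P[0],P[1],.25,3.006))
"
```

```text
t 45.5 [ 0.4474 -0.097   0.102 ] [-3.123  0.124  3.006] F [-0.7  0.6 -0.2] w 0.0407 q7 1.74
row [ -1.83  -0.28 -14.68] 0.0 step mm 148
```

View pics/s34.png

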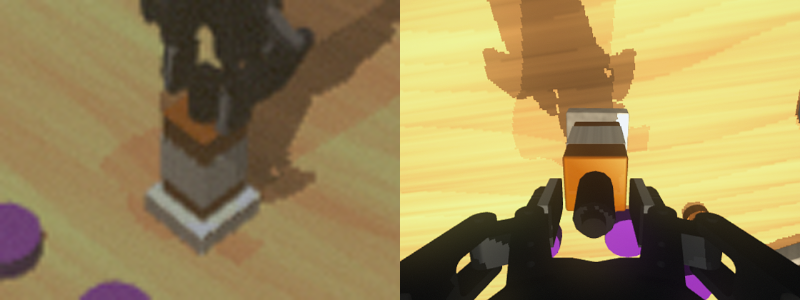

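Call:
send_rows:
  rows:
    - [-0.12,0,-1,0,-0.05]
    - [-0.37,-0.05,-3,0,-0.05]
    - [-0.7,-0.1,-5.5,0,-0.05]
    - [-1.1,-0.2,-9,0,-0.05]
    - [-1.5,-0.25,-12,0,-0.05]
    - [-1.8,-0.28,-14.5,0,-0.05]
    - [-1.8,-0.28,-14.5,0,-0.05]

```text
t: 46.3
tcp_pos: [0.4503, -0.0971, 0.252]
eef_rot: [-3.127, 0.132, 3.006]
contact_force: [0.0, 0.7, 0.1]
width: 0.0408
```

```bash
python3 -c "
from h import *
import pickle
s=st(); 
c=cap('scene','s35f.png'); w=cap('wrist','w35.png'); T=cap('top','t35.png')
for n,k in(('s35',c),('w35',w),('t35',T)): pickle.dump(k,open(n+'.pkl','wb'))
cv2.imwrite('pics/s35.png',cv2.resize(c['img'][110:200,235:355],(800,600),interpolation=cv2.INTER_CUBIC))
"
```

```text
t 46.3 [ 0.4503 -0.0971  0.252 ] [-3.127  0.132  3.006] F [0.  0.7 0.1] w 0.0408 q7 1.36
```

View pics/s35.png

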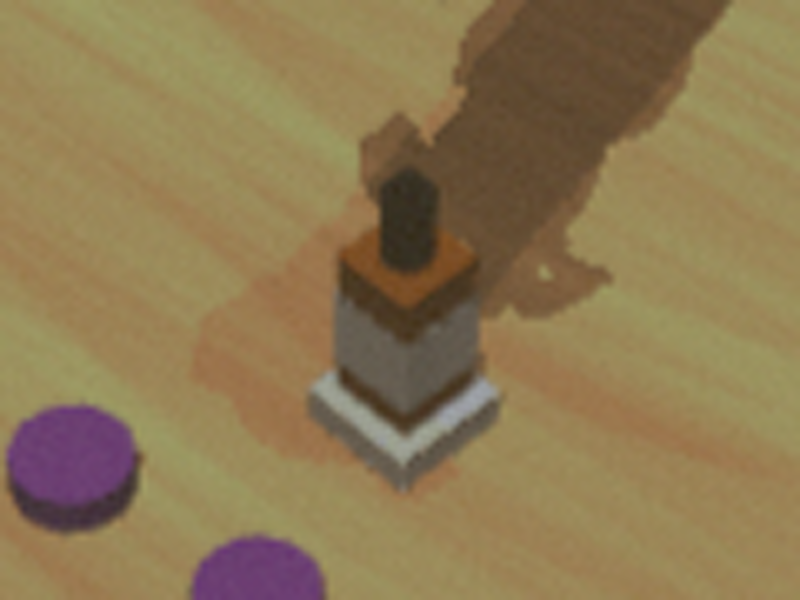

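View pics/w35.png

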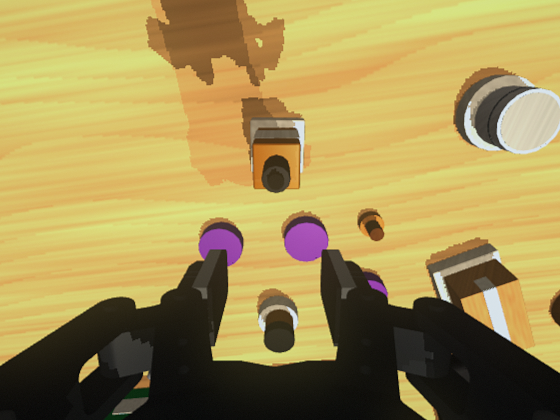

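View pics/s35f.png

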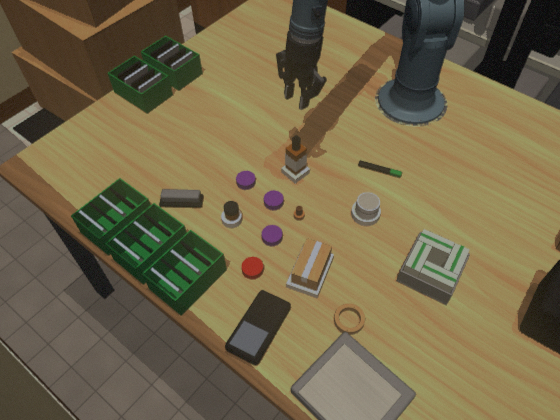

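```bash
python3 -c "
from h import *
import pickle
c=pickle.load(open('s35.pkl','rb'))
f=lambda x,y,z:onz(c,235+(x+.5)*.15-.5,110+(y+.5)*.15-.5,z)
a=(f(340,260,.098)+f(477,258,.098))/2; b=(f(308,393,.02)+f(500,391,.02))/2; g=(f(342,375,.02)+f(474,375,.02))/2
print('body top',a,'foot',g,'square',b,'diff mm',(a-b)[:2]*1000,(g-b)[:2]*1000)
print('tip',f(408,172,.138))
x0,y0=200,190
cv2.imwrite('pics/z35.png',np.hstack([cv2.resize(c['img'][190:235,205:265],(400,300),interpolation=cv2.INTER_CUBIC),cv2.resize(c['img'][180:240,330:410],(400,300),interpolation=cv2.INTER_CUBIC)]))
"
```

```text
body top [ 0.44699349 -0.09290061  0.098     ] foot [ 0.43957447 -0.09780771  0.02      ] square [ 0.44767652 -0.09345841  0.02      ] diff mm [-0.68302804  0.55779709] [-8.10205728 -4.34929773]
tip [ 0.44177584 -0.0978837   0.138     ]
```

View pics/z35.png

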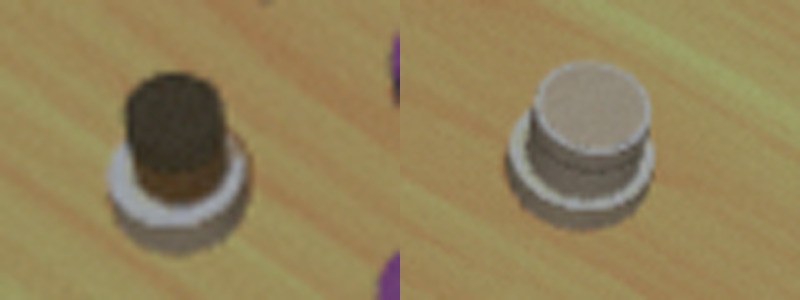

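```bash
python3 -c "
from h import *
import pickle
c=pickle.load(open('s35.pkl','rb'))
f=lambda x,y,z:onz(c,235+(x+.5)*.15-.5,110+(y+.5)*.15-.5,z)
print((f(404,458,.02)-f(407,429,.02))*1000)
w=pickle.load(open('w35.pkl','rb'))
p=np.array([onz(w,u,v,.098) for u,v in((253,143),(299,143),(300,187),(253,188))]);print(p.mean(0))
a,b=onz(w,250.5,121,.02),onz(w,305,121,.02);e=b-a;n=np.array([e[1],-e[0],0])/np.linalg.norm(e); n*=np.sign(n[0]);print(a,b,(a+b)/2+.028*n)
print(onz(w,276,173,.138))
st()
"
```

```text
[12.53258438  8.3655825   0.        ]
[ 0.44356064 -0.09657429  0.098     ]
[ 0.41520465 -0.11972738  0.02      ] [ 0.4226421  -0.06518876  0.02      ] [ 0.4466666  -0.09624142  0.02      ]
[ 0.43788057 -0.09557405  0.138     ]
t 46.45 [ 0.4465 -0.0969  0.2473] [-3.123  0.122  3.006] F [-0.8  0.8 -0.5] w 0.0406 q7 1.36
```

```bash
python3 -c "
from h import *
print(manip.finish_job()); st()"
```

```text
the job is handed in; nothing more can be done
None
the job is handed in; nothing more can be done
```

I handed the job in at about 46.5 s on the robot's clock, with the pot, tin, carton and bottle each standing upright and released on its own block. `finish_job` gives no verdict, so these are my own last camera checks, measured by hand-picked pixels:

| Thing | Block | Offset from block centre | Upright |
|---|---|---|---|
| Pot | small round | looks centred; judged by eye, not re-measured after release | yes |
| Tin | large round | about 2 mm, estimated by eye | yes |
| Carton | oblong | about 2 mm; its length was lined up with the block when placed | yes |
| Bottle | square | about 1–4 mm by most picks | yes, in both views |

- **Surroundings:** In the last scene picture the four boxes are still in the crate around the empty hole. The tape roll, stamp, stapler, marker and coloured look-alike blocks appear unmoved. The gripper was about 0.25 m up and touching nothing.
- **Trouble on the way:** On the way to the square block two joints hit their range limits, which left the tool tilted by about 0.12 rad. I freed the arm by a detour, set the bottle's edge on the block, rocked it flat under light pressure and then released it.
- **Checks that disagreed:** The bottle's foot and tip, picked less certainly, read up to 9 mm off, still inside the 12 mm limit. The scene and top cameras also differed by about 5 mm in y, so I used the wrist camera for the final alignment.

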